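Try the locking stay of a cap hopper's cover

TASK

Do the start-of-shift check of the folding stay on the cap hopper's cover. Raise the cover until the stay goes past its lock point and its knee snaps over, then let the cover back down until it rests on the locked stay. Then lift the cover slightly off the lock again, leave it there (its stiff hinge holds it), press the red knee bar inwards to fold the stay, handling the stay gently with less than 25 N, and shut the cover fully without slamming it; leave the bottles and the cap tub where they are.

Things in the scene. Friction and masses are not known exactly. Their poses are not given: they have to be found in the camera images.
- hopper: Open stainless steel hopper fixed to the bench, 175 (x) by 200 (y) by 100 mm high, walls 4 mm, yawed. Origin: centre of its underside, on the bench; x points from its front (robot side) to its hinge side, y left, z up. Cover hinge line at x = +87.5, z = 100 mm, along y. The folding stay lies inside the left wall, in the plane y = +60 mm. Nothing stands within 45 mm of its sides.
- cover (a joint): Hinge angle of the aluminium cover (about 0.45 kg), rad: 0 = shut, grows as the front edge rises. Stiff hinge: it stays wherever left; takes 3 to 7 N at the bar to raise, 0 to 5 N to lower. Rests on the locked stay at 1.12; stay just straight at 1.135; free play above that to a solid stop at 1.228. Raised to about 1.19 the knee snaps over by itself. At 1.15 to 1.22 it is lifted off the lock.
- cover_bar (a point): Centre of the round black bar handle at the cover's front edge: 12 mm diameter, along y, 108 mm free between its arms. 225 mm from the hinge line, 4 mm above the hinge plane; 44 mm open gap between bar and cover edge; it can be pinched from above and turns between the fingers. Axes turn with the cover: -x from hinge to bar, z the outer normal. Cover plate 175 x 200 x 6 mm.
- knee (a joint): Knee angle of the stay, rad: 2.85 folded (cover shut), 0 links in line, -0.30 locked (past straight, towards the robot, on its stop). A weak spring (0.03 N m) drives it there. Press the knee bar towards the hinge and down to fold it; from about 0.6 it draws the cover down too (about 5 N). Let go only at 1.0 to 1.2: with less it may relock, with more the cover comes down on the tool. Then shut it.
- knee_bar (a point): Centre of the red bar at the knee, 16 mm diameter, 70 mm long along the hopper's y, centred at y = +45 mm in the hopper's frame. It swings 70 mm about the lower pin. Locked, it stands about 52 mm above the hopper's rim, beneath the raised cover and handle: reach it from the robot's side with the tool tilted some 40 degrees. Cover shut: it hangs inside the hopper.
- stay_lower: The folding stay: steel lower link (and the upper link and knee bar it carries), each 70 mm pin to pin, 14 x 4 mm. Origin: its fixed lower pin, at x = -52.5, y = +60, z = 90 mm in the hopper's frame. The upper link ends at a pin 120 mm along the cover from the hinge, 10 mm under the hinge plane, and can lengthen 10 mm by its slot. Press on it with less than 25 N.
- bottle_a: Loose black bottle with paper label and white cap, 52 mm across, 125 mm high; origin at the centre of its underside. Bystander.
- bottle_b: Loose amber bottle with black cap, 52 mm across, 125 mm high; origin at the centre of its underside. Bystander.
- cap_tub: Loose open yellow tub, 100 x 80 mm, 45 mm high; origin at the centre of its underside. Bystander.

How it is judged:
By the outcome, as a careful person would: the job done as asked, in the order asked, and still so for the second after the job is handed in, with the robot touching nothing.
It also fails if it takes over 67 s, if anything falls off the work surface, if the arm or the gripper's body presses on something with over 40 N, if the wrist force passes 120 N, or if a joint passes its speed limit or range.

ROBOT

A 6-joint arm with a two-finger parallel gripper is mounted at the origin on the work surface. World frame = base frame: x ahead of the robot, y to its left, z up, the work surface at z = 0. Lengths are in m, angles in rad, forces in N, time in s.
With the tool pointing down it reaches from about 0.3 to 0.85 m from the base axis. Payload 4.2 kg.
Tool frame: the origin (TCP) lies midway between the tips of the shut fingers; the grasp point (between the pads) lies 19 mm behind it; z points along the fingers, y is the line along which they close (so a half turn about z gives the same grasp; the last joint's range is limited). The gripper opens to 91 mm and grips with 3 to 60 N. Pads are 32 mm wide; open, the fingers measure 118 mm over their backs; the gripper's body (76 mm by 178 mm) begins 60 mm behind the grasp point.
Start: joints at [1.302, 0.32, 1.565, -0, 1.257, -0.02], TCP at [0.142, 0.557, 0.214] pointing down, gripper open.
Joint ranges: [-3.11, 3.11], [-0.84, 2.01], [0.21, 2.61], [-1.34, 4.49], [0.05, 2.63], [-2.56, 2.56]. Speed limits (rad/s): [2.57, 2.57, 3.14, 3.14, 3.14, 3.14].

INTERFACE

Orientations are given as a 3x3 rotation matrix whose columns are the frame's x, y, z axes.
In Python, from cell import ctrl, capture gives the robot as it stands. The module is installed in compiled form; this text tells all that it offers.
- The arm moves only by the tool drive_tool, never from a script. Its argument "increments" is a list of rows, each an object of numbers: "ax", "ay", "az": the turn, a rotation vector about the tool's x, y, z in rad; "x", "y", "z": the shift along the tool's x, y, z in m; "grip": the opening, from 0 (shut) to 1 (fully open). In form: [{"ax": .., "ay": .., "az": .., "x": .., "y": .., "z": .., "grip": ..}, ...]. A call has 1 to 8 rows; each row shifts and turns the commanded pose from where the row before left it, along the tool's axes as they then stand; what a row does not reach is not made up. A row lasts 1/12 s, in which the tool goes at most 41.7 mm and 7.16 degrees, less where a joint would pass 70% of its speed; a pose out of reach is approached as far as the arm can. A call is refused whole if a number of a shift passes 0.0417 or a number of a turn 0.125, either way. A call with a gripper value outside its range is refused whole. The fingers move at their own pace and stop on an object; the grip force is fixed at half the most. Time passes only in rows, so rows that do not move let the fingers close. It gives the time, the measured TCP pose, the force, the opening and the grip force at its end, in the units of the state.
- ctrl.observe(): the state, without advancing time (a new reading comes with each control period).
- capture(name): name is "scene" or "top" or "wrist"; returns a dict with "frame" (420x560x3 uint8, blue, green, red), "intrinsics" (3x3 intrinsics, pixels), "camera_from_world" (4x4, takes a point from world to camera coordinates). Camera axes: x right, y up, looking along -z (the intrinsics and any distortion apply to the point x, -y, -z); pixel columns grow to the right and rows downward; lengths in m; the calibration is good to about 2 mm. A picture is of the moment at which its call begins. There is no depth.
- ctrl.job_done(): hands the job in; it is judged then, once.
The state is a dict: "clock": time; "joints": joint angles; "joint_velocities": joint speeds; "joint_efforts": joint torques, N m; "ee_pos": TCP position; "ee_rot": TCP orientation; "ft_force": force on the tool from outside, world axes, zero at the start; "wrist_torque": the same for the moment, N m; "grip_width": finger opening in m; "gripper_force": force on a finger pad.
Only numpy, scipy, OpenCV 4.12 (cv2) and the standard library are available. Lean on these libraries where they do the work, as an engineer would, in place of code of your own. Each camera call takes 0.05 s, during which the arm holds its last target. There are 200 camera calls.

## Working session

There is one attempt and no reset: what is moved stays moved. The work goes in short steps, Python scripts to look and compute and a tool call to move; the robot and the scene stay as the last step left them, time stands still between calls to the robot, and variables do not carry over. Pictures are saved under pics/ and viewed, at most 10 in all, crops included, and the job is handed in when it is done.

Besides the shell and the picture viewer there is one more tool, called after "Request:" as name([rows], argument=value, ...), one row to a line, values as JSON. drive_tool: Moves the arm, as the interface text tells. Its arguments: {"type":"object","properties":{"increments":{"type":"array"}},"required":["increments"]}

```bash
mkdir -p pics; python3 - <<'E'
from cell import ctrl,capture
import cv2,numpy as np
for n in ["scene","top"]:
    c=capture(n); cv2.imwrite(f"pics/{n}0.png",c["frame"]); np.savez(f"pics/{n}0.npz",**c)
    print(n,c["intrinsics"].tolist(),np.round(c["camera_from_world"],4).tolist(), c.keys())
o=ctrl.observe();print(o)
E
```

```text
scene [[538.1263664468762, 0.0, 279.02767989060794], [0.0, 538.1263664468762, 214.67491295666122], [0.0, 0.0, 1.0]] [[-0.2594, 0.9657, -0.0103, 0.1475], [-0.6475, -0.166, 0.7437, 0.3403], [0.7165, 0.1996, 0.6684, -1.497], [0.0, 0.0, 0.0, 1.0]] dict_keys(['frame', 'intrinsics', 'camera_from_world'])
top [[416.1926590368887, 0.0, 278.72029391762356], [0.0, 416.1926590368887, 204.1550156942383], [0.0, 0.0, 1.0]] [[0.0128, -0.9997, 0.0191, 0.0119], [0.9958, 0.0145, 0.0907, -0.6128], [-0.091, 0.0179, 0.9957, -0.9831], [0.0, 0.0, 0.0, 1.0]] dict_keys(['frame', 'intrinsics', 'camera_from_world'])
{'clock': 0.1, 'joints': array([ 1.30201331e+00,  3.20257478e-01,  1.56555545e+00, -2.85380726e-05,
        1.25738880e+00, -1.99940591e-02]), 'joint_velocities': array([-0.00021506, -0.00227353, -0.00168402,  0.00135858,  0.00107784,
       -0.00095208]), 'joint_efforts': array([ 4.56002354e-04, -4.13333094e+01, -2.32510650e+01,  7.29905069e-02,
        4.23095352e-02, -3.48495394e-05]), 'ee_pos': array([0.14146829, 0.55686341, 0.21318801]), 'ee_rot': array([[-9.69213499e-01,  2.46221510e-01, -4.01128814e-04],
       [ 2.46221837e-01,  9.69212246e-01, -1.55850551e-03],
       [ 5.04137901e-06, -1.60929125e-03, -9.99998705e-01]]), 'ft_force': array([-0.03477108,  0.26785687, -0.7564939 ]), 'wrist_torque': array([ 0.05761257,  0.01912156, -0.00549312]), 'gripper_force': 0.0, 'grip_width': 0.09113160424503573}
```

View pics/scene0.png

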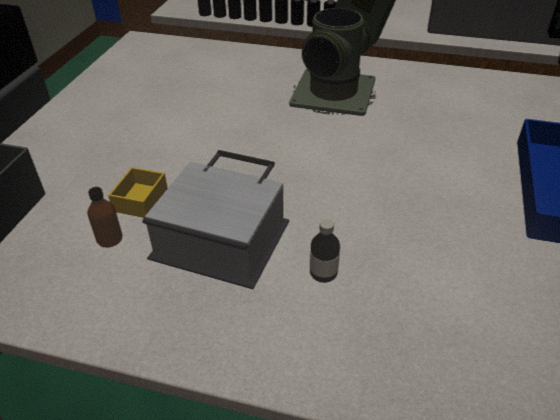

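View pics/top0.png

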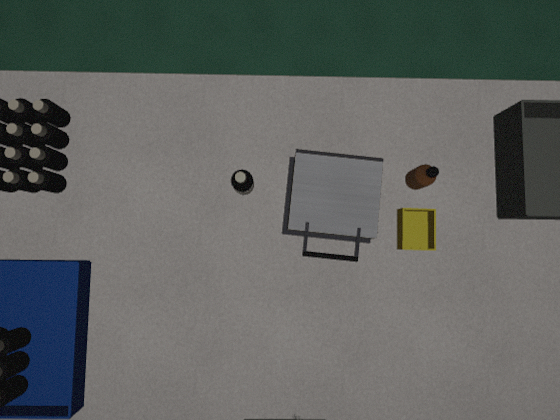

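The scene view shows the hopper (cover shut), the black bar towards the robot, and the bottles and tub to its sides. In the top view the bar runs (304,254)-(357,259) and the cover's far edge (297,151)-(383,159).

```bash
cat > h.py <<'E'
import numpy as np,cv2
def ray(c,u,v):
    K=c["intrinsics"];M=c["camera_from_world"];R=M[:3,:3];t=M[:3,3]
    d=np.array([(u-K[0,2])/K[0,0],-(v-K[1,2])/K[1,1],-1.])
    return -R.T@t,R.T@d
def onz(c,u,v,z):
    o,d=ray(c,u,v);return o+d*(z-o[2])/d[2]
def proj(c,p):
    q=c["camera_from_world"][:3,:3]@np.asarray(p)+c["camera_from_world"][:3,3]
    K=c["intrinsics"];return K[0,0]*q[0]/-q[2]+K[0,2],K[1,1]*-q[1]/-q[2]+K[1,2]
def tri(c1,p1,c2,p2):
    o1,d1=ray(c1,*p1);o2,d2=ray(c2,*p2)
    s=np.linalg.lstsq(np.c_[d1,-d2],o2-o1,rcond=None)[0]
    a,b=o1+d1*s[0],o2+d2*s[1];return (a+b)/2,np.linalg.norm(a-b)
E
python3 - <<'E'
from h import *
t=np.load("pics/top0.npz");s=np.load("pics/scene0.npz")
def comp(c,roi,f):
    x0,y0,x1,y1=roi;g=c["frame"][y0:y1,x0:x1].astype(int)
    n,l,st,ce=cv2.connectedComponentsWithStats(f(g).astype(np.uint8))
    i=1+np.argmax(st[1:,4]);p=np.argwhere(l==i)[:,::-1]+[x0,y0];return p
dark=lambda g:g.max(2)<50
p=comp(t,(295,247,365,268),dark);r=cv2.minAreaRect(p.astype(np.float32));print("bar top",r,len(p))
b=cv2.boxPoints(r);print(np.round([onz(t,*q,0.104) for q in b],4).tolist()); c0=onz(t,*r[0],.104);print("barC",c0, "scene proj",proj(s,c0))
p=comp(s,(205,148,278,168),dark);r2=cv2.minAreaRect(p.astype(np.float32));print("bar scene",r2,len(p))
print("tri",tri(t,r[0],s,r2[0]))
g=t["frame"].astype(int)
for y in (195,): print(g[y,280:395,0].tolist())
print("col",g[140:265,340,0].tolist())
p=comp(t,(286,145,390,240),lambda g:g[...,0]>108);r=cv2.minAreaRect(p.astype(np.float32));print("cover",r)
b=cv2.boxPoints(r);print(np.round([onz(t,*q,0.106) for q in b],4).tolist(),onz(t,*r[0],.106))
E
```

```text
bar top ((330.5, 253.5), (13.0, 55.0), 90.0) 280
[[0.5106, -0.0337, 0.104], [0.5121, -0.1566, 0.104], [0.4833, -0.1564, 0.104], [0.4819, -0.0339, 0.104]]
barC [ 0.4969517  -0.09505509  0.104     ] scene proj (np.float64(242.3787348181193), np.float64(159.6070622052815))
bar scene ((241.6849822998047, 158.85855102539062), (62.93339920043945, 14.352943420410156), 1.8778774738311768) 261
tri (array([ 0.49719126, -0.09553907,  0.10585348]), np.float64(0.0015347051500457017))
[122, 125, 123, 122, 125, 100, 61, 47, 49, 44, 30, 93, 115, 111, 114, 117, 111, 114, 112, 114, 111, 112, 112, 116, 113, 116, 117, 113, 113, 112, 114, 114, 110, 116, 113, 113, 115, 113, 112, 112, 116, 113, 110, 115, 118, 109, 113, 109, 114, 112, 115, 113, 113, 110, 110, 111, 110, 108, 113, 107, 109, 114, 109, 110, 109, 103, 107, 110, 110, 108, 104, 106, 108, 107, 107, 109, 105, 110, 109, 109, 107, 108, 109, 106, 110, 109, 110, 111, 114, 110, 113, 113, 110, 114, 109, 113, 111, 111, 113, 110, 110, 118, 118, 119, 120, 121, 122, 122, 118, 120, 117, 119, 124, 124, 120]
col [112, 112, 112, 118, 117, 118, 119, 118, 122, 118, 118, 116, 118, 100, 37, 44, 46, 85, 121, 113, 120, 114, 114, 115, 115, 113, 112, 111, 110, 115, 113, 115, 114, 113, 112, 111, 114, 112, 111, 109, 112, 111, 109, 108, 110, 108, 113, 111, 112, 112, 109, 109, 112, 106, 107, 109, 112, 112, 106, 108, 111, 115, 114, 112, 106, 111, 109, 110, 112, 112, 114, 110, 108, 113, 112, 109, 111, 114, 111, 115, 110, 114, 115, 112, 112, 113, 112, 116, 113, 116, 114, 114, 109, 115, 98, 47, 48, 42, 50, 48, 89, 117, 113, 115, 113, 114, 119, 117, 117, 117, 121, 119, 119, 119, 101, 14, 15, 28, 23, 32, 90, 117, 118, 115, 117]
cover ((337.5, 191.99996948242188), (93.99998474121094, 102.99998474121094), 90.0)
[[0.7405, 0.0069, 0.106], [0.7445, -0.2282, 0.106], [0.5308, -0.2258, 0.106], [0.5278, 0.0045, 0.106]] [ 0.63479986 -0.11036785  0.106     ]
```

```bash
python3 - <<'E'
import cv2
a=cv2.imread("pics/top0.png")[140:270,275:395];cv2.imwrite("pics/t1.png",cv2.resize(a,None,fx=4.5,fy=4.5,interpolation=cv2.INTER_CUBIC)*2)
E
```

```text
(no output)
```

View pics/t1.png

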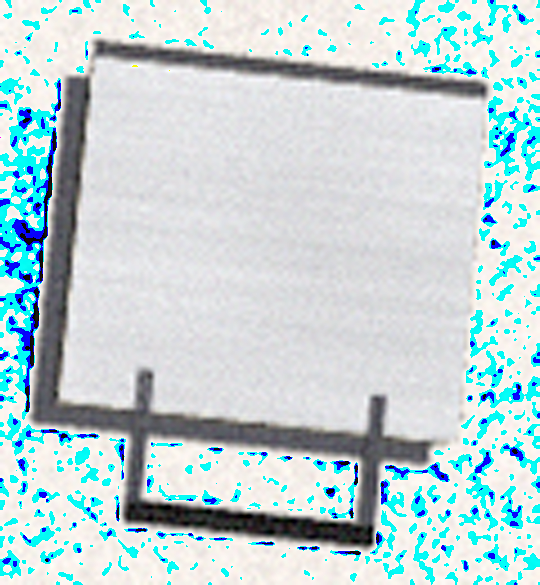

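The crop shows the bar between the crop points (128,511) and (373,534), the plate square behind it, and a dark hinge strip along the far edge. Now a subpixel line fit of the edges.

```bash
python3 - <<'E'
from h import *
t=np.load("pics/top0.npz");s=np.load("pics/scene0.npz")
g=t["frame"].astype(float).mean(2)
def band(u,v0,v1,lo=115.):
    w=np.clip(lo-g[v0:v1,u],0,None);w[w<30]=0;return (w*np.arange(v0,v1)).sum()/w.sum(), w.sum()/100
us=np.arange(309,354);vs=[band(u,250,264)[0] for u in us]
k=np.polyfit(us,vs,1);print("bar line",k,np.std(np.polyval(k,us)-vs))
# bar ends along line
uu=np.arange(296,366);row=[g[int(round(np.polyval(k,u))),u] for u in uu];
on=[u for u,x in zip(uu,row) if x<65];print(on[0],on[-1])
uc=(on[0]+on[-1])/2
C=onz(t,uc,np.polyval(k,uc),.104);A=onz(t,on[0],np.polyval(k,on[0]),.104);B=onz(t,on[-1],np.polyval(k,on[-1]),.104)
d=A-B;print("C",C,"len",np.linalg.norm(d),"yaw",np.arctan2(-d[0],d[1]))
us2=np.arange(302,378);vs=[band(u,145,168)[0] for u in us2];k2=np.polyfit(us2,vs,1)
for z in(.1,.106):
  P=onz(t,302,np.polyval(k2,302),z);Q=onz(t,378,np.polyval(k2,378),z);d=P-Q;print("hinge strip",P,Q,"yaw",np.arctan2(-d[0],d[1]))
  n=np.array([d[1],-d[0]])/np.hypot(*d[:2]);print("dist to bar",n@(P-C)[:2])
# left/right cover edges rows 170..225
L=[];Rr=[]
for v in range(165,228):
    r=g[v]; 
    l=[u for u in range(283,300) if r[u]<85][-1];L.append((l+.8,v))
L=np.array(L);kl=np.polyfit(L[:,1],L[:,0],1)
P=onz(t,np.polyval(kl,165),165,.106);Q=onz(t,np.polyval(kl,227),227,.106);d=P-Q;print("left edge",P,Q,"yaw",np.arctan2(d[1],d[0]))
E
```

```text
bar line [1.07811934e-01 2.20274849e+02] 0.08112532455086155
303 357
C [ 0.49173733 -0.09394759  0.104     ] len 0.12100090486038788 yaw -0.09431139021247206
hinge strip [ 0.72875666 -0.03003852  0.1       ] [ 0.71271326 -0.20423838  0.1       ] yaw -0.09183859555326492
dist to bar 0.2301594102611384
hinge strip [ 0.72741957 -0.02959952  0.106     ] [ 0.7114792  -0.20268066  0.106     ] yaw -0.09183859555326453
dist to bar 0.22878769402925506
left edge [ 0.69479355 -0.01251239  0.106     ] [5.54539016e-01 4.18107416e-04 1.06000000e-01] yaw -0.09193323297768691
```

Request:
drive_tool([
  {"az":0.118,"grip":0.5},
  {"az":0.118,"grip":0.5},
  {"az":0.118,"grip":0.5},
  {"az":0.118,"grip":0.5},
  {"az":0.118,"grip":0.5},
  {"az":0.118,"grip":0.5},
  {"az":0.118,"grip":0.5},
  {"az":0.118,"grip":0.5},
])

```text
schema error: expected keys ax, ay, az, x, y, z, grip
```

Request:
drive_tool([
  {"az":0.118,"grip":0.5},
  {"az":0.118,"grip":0.5},
  {"az":0.118,"grip":0.5},
  {"az":0.115,"grip":0.5},
  {"grip":0.5},
])

```text
schema error: expected keys ax, ay, az, x, y, z, grip
```

Request:
drive_tool([
  {"x":-0.034,"y":0.0225},
  {"x":-0.034,"y":0.0225},
  {"x":-0.034,"y":0.0225},
  {"x":-0.034,"y":0.0225},
  {"x":-0.034,"y":0.0225},
  {"x":-0.034,"y":0.0225},
  {"x":-0.034,"y":0.0225},
  {"x":-0.034,"y":0.0225},
])

```text
schema error: expected keys ax, ay, az, x, y, z, grip
```

Request:
drive_tool([
  {"x":-0.034,"y":0.0225},
  {"x":-0.034,"y":0.0225},
  {"x":-0.034,"y":0.0225},
  {"x":-0.034,"y":0.0225},
  {"x":-0.034,"y":0.0225},
  {"x":-0.034,"y":0.0225},
  {"x":-0.034,"y":0.0225},
  {"x":0},
])

```text
schema error: expected keys ax, ay, az, x, y, z, grip
```

All keys are needed in each row.

Request:
drive_tool([
  {"ax":0,"ay":0,"az":0.118,"x":0,"y":0,"z":0,"grip":0.5},
  {"ax":0,"ay":0,"az":0.118,"x":0,"y":0,"z":0,"grip":0.5},
  {"ax":0,"ay":0,"az":0.118,"x":0,"y":0,"z":0,"grip":0.5},
  {"ax":0,"ay":0,"az":0.118,"x":0,"y":0,"z":0,"grip":0.5},
  {"ax":0,"ay":0,"az":0.118,"x":0,"y":0,"z":0,"grip":0.5},
  {"ax":0,"ay":0,"az":0.118,"x":0,"y":0,"z":0,"grip":0.5},
  {"ax":0,"ay":0,"az":0.118,"x":0,"y":0,"z":0,"grip":0.5},
  {"ax":0,"ay":0,"az":0.118,"x":0,"y":0,"z":0,"grip":0.5},
])

```text
clock: 0.77
ee_pos: [0.1415, 0.557, 0.2135]
ee_rot: [[-0.364, 0.932, -0.0], [0.932, 0.364, -0.001], [-0.001, -0.001, -1.0]]
ft_force: [0.3, -0.4, -0.6]
grip_width: 0.0461
gripper_force: 0.0
```

Request:
drive_tool([
  {"ax":0,"ay":0,"az":0.118,"x":0,"y":0,"z":0,"grip":0.5},
  {"ax":0,"ay":0,"az":0.118,"x":0,"y":0,"z":0,"grip":0.5},
  {"ax":0,"ay":0,"az":0.118,"x":0,"y":0,"z":0,"grip":0.5},
  {"ax":0,"ay":0,"az":0.115,"x":0,"y":0,"z":0,"grip":0.5},
  {"ax":0,"ay":0,"az":0,"x":0,"y":0,"z":0,"grip":0.5},
])

```text
clock: 1.18
ee_pos: [0.1415, 0.557, 0.2135]
ee_rot: [[0.093, 0.996, -0.0], [0.996, -0.093, -0.001], [-0.001, -0.0, -1.0]]
ft_force: [-0.1, 1.2, 0.4]
grip_width: 0.0454
gripper_force: 0.0
```

Request:
drive_tool([
  {"ax":0,"ay":0,"az":0,"x":-0.034,"y":0.0225,"z":0,"grip":0.5},
  {"ax":0,"ay":0,"az":0,"x":-0.034,"y":0.0225,"z":0,"grip":0.5},
  {"ax":0,"ay":0,"az":0,"x":-0.034,"y":0.0225,"z":0,"grip":0.5},
  {"ax":0,"ay":0,"az":0,"x":-0.034,"y":0.0225,"z":0,"grip":0.5},
  {"ax":0,"ay":0,"az":0,"x":-0.034,"y":0.0225,"z":0,"grip":0.5},
  {"ax":0,"ay":0,"az":0,"x":-0.034,"y":0.0225,"z":0,"grip":0.5},
  {"ax":0,"ay":0,"az":0,"x":-0.034,"y":0.0225,"z":0,"grip":0.5},
  {"ax":0,"ay":0,"az":0,"x":-0.034,"y":0.0225,"z":0,"grip":0.5},
])

```text
clock: 1.85
ee_pos: [0.2964, 0.2682, 0.2139]
ee_rot: [[0.087, 0.996, 0.0], [0.996, -0.087, 0.0], [0.0, 0.0, -1.0]]
ft_force: [1.0, -0.3, 0.6]
grip_width: 0.0453
gripper_force: 0.0
```

Request:
drive_tool([
  {"ax":0,"ay":0,"az":0,"x":-0.034,"y":0.0225,"z":0,"grip":0.5},
  {"ax":0,"ay":0,"az":0,"x":-0.034,"y":0.0225,"z":0,"grip":0.5},
  {"ax":0,"ay":0,"az":0,"x":-0.034,"y":0.0225,"z":0,"grip":0.5},
  {"ax":0,"ay":0,"az":0,"x":-0.034,"y":0.0225,"z":0,"grip":0.5},
  {"ax":0,"ay":0,"az":0,"x":-0.034,"y":0.0225,"z":0,"grip":0.5},
  {"ax":0,"ay":0,"az":0,"x":-0.034,"y":0.0225,"z":0,"grip":0.5},
  {"ax":0,"ay":0,"az":0,"x":-0.034,"y":0.0225,"z":0,"grip":0.5},
  {"ax":0,"ay":0,"az":0,"x":0,"y":0,"z":0,"grip":0.5},
])

```text
clock: 2.52
ee_pos: [0.4344, 0.0132, 0.2139]
ee_rot: [[0.095, 0.996, 0.002], [0.996, -0.095, -0.003], [-0.003, 0.003, -1.0]]
ft_force: [1.0, 0.5, 0.1]
grip_width: 0.0455
gripper_force: 0.0
```

Request:
drive_tool([
  {"ax":0,"ay":0,"az":0,"x":-0.034,"y":0.0223,"z":0,"grip":0.5},
  {"ax":0,"ay":0,"az":0,"x":-0.034,"y":0.0223,"z":0,"grip":0.5},
  {"ax":0,"ay":0,"az":0,"x":-0.034,"y":0.0223,"z":0,"grip":0.5},
  {"ax":0,"ay":0,"az":0,"x":0,"y":0,"z":0.03,"grip":0.5},
  {"ax":0,"ay":0,"az":0,"x":0,"y":0,"z":0.03,"grip":0.5},
  {"ax":0,"ay":0,"az":0,"x":0,"y":0,"z":0.0,"grip":0.5},
])

```text
clock: 3.02
ee_pos: [0.4847, -0.0884, 0.1488]
ee_rot: [[0.09, 0.996, -0.012], [0.996, -0.09, 0.003], [0.002, -0.012, -1.0]]
ft_force: [-1.1, -0.4, 0.6]
grip_width: 0.0456
gripper_force: 0.0
```

```bash
python3 - <<'E'
from cell import ctrl,capture
import cv2,numpy as np
c=capture("wrist"); cv2.imwrite("pics/w1.png",np.clip(c["frame"].astype(int)*2,0,255))
from h import *
for p in [(.4917-.0919*.054,-.0944-.9958*.054,.104),(.4917+.0919*.054,-.0944+.9958*.054,.104)]: print(proj(c,p))
print(ctrl.observe()["ee_pos"])
E
```

```text
(np.float64(290.97421921915327), np.float64(308.6293869571266))
(np.float64(292.74272151712694), np.float64(154.02640745278438))
[ 0.48629562 -0.08831936  0.15146297][ WARN:0@0.392] global loadsave.cpp:1063 imwrite_ Unsupported depth image for selected encoder is fallbacked to CV_8U.
```

View pics/w1.png

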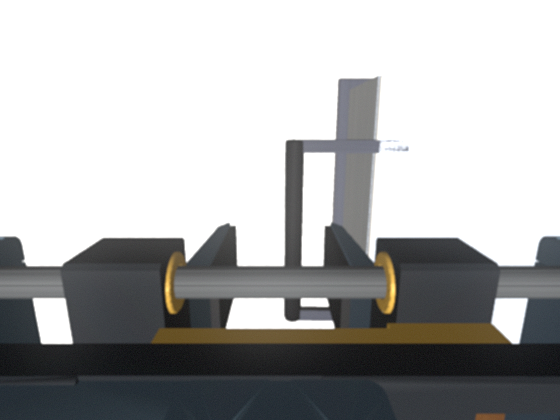

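The wrist view shows the bar at u≈294, rows 142 to 320, between the fingers (233 and 327). That is within 1 mm of my prediction, so I can descend and grip.

Request:
drive_tool([
  {"ax":0,"ay":0,"az":0,"x":-0.0055,"y":0.006,"z":0.0,"grip":0.5},
  {"ax":0,"ay":0,"az":0,"x":0,"y":0,"z":0.022,"grip":0.5},
  {"ax":0,"ay":0,"az":0,"x":0,"y":0,"z":0.022,"grip":0.5},
  {"ax":0,"ay":0,"az":0,"x":0,"y":0,"z":0.022,"grip":0.5},
  {"ax":0,"ay":0,"az":0,"x":0,"y":0,"z":0,"grip":0.5},
  {"ax":0,"ay":0,"az":0,"x":0,"y":0,"z":0.0,"grip":0.5},
])

```text
clock: 3.57
ee_pos: [0.4952, -0.0948, 0.0891]
ee_rot: [[0.09, 0.996, 0.001], [0.996, -0.09, -0.0], [-0.0, 0.001, -1.0]]
ft_force: [-0.1, 0.6, 0.1]
grip_width: 0.0457
gripper_force: 0.0
```

Request:
drive_tool([
  {"ax":0,"ay":0,"az":0,"x":0,"y":0,"z":0.0,"grip":0.2},
  {"ax":0,"ay":0,"az":0,"x":0,"y":0,"z":0,"grip":0.05},
  {"ax":0,"ay":0,"az":0,"x":0,"y":0,"z":0,"grip":0},
  {"ax":0,"ay":0,"az":0,"x":0,"y":0,"z":0,"grip":0},
  {"ax":0,"ay":0,"az":0,"x":0,"y":0,"z":0,"grip":0},
  {"ax":0,"ay":0,"az":0,"x":0,"y":0,"z":0,"grip":0},
])

```text
clock: 4.07
ee_pos: [0.4923, -0.0947, 0.0882]
ee_rot: [[0.091, 0.996, -0.004], [0.996, -0.091, 0.0], [0.0, -0.004, -1.0]]
ft_force: [-6.5, 0.3, 5.1]
grip_width: 0.0114
gripper_force: 30.0
```

```bash
cat >> h.py <<'E'
yaw=-0.092;HX=np.array([np.cos(yaw),np.sin(yaw),0]);HY=np.array([-HX[1],HX[0],0]);O=np.array([.4920,-.0944,0])+.1375*HX
def toH(p): p=np.asarray(p)-O; return np.array([p@HX,p@HY,p[2]])
def bar(th): # bar centre in hopper x,z
    return np.array([.0875-.225*np.cos(th)+.004*np.sin(th), .1+.225*np.sin(th)+.004*np.cos(th)])
def state():
    from cell import ctrl
    o=ctrl.observe();p=toH(o["ee_pos"]);g=toH(o["ee_pos"]-.019*o["ee_rot"][:,2])
    th=np.arctan2(g[2]-.1,.0875-g[0])-.004/.225
    print("t",round(o["clock"],2),"tcpH",p.round(4),"graspH",g.round(4),"th",round(th,3),"r",round(np.hypot(g[2]-.1,.0875-g[0]),4),"F",o["ft_force"].round(1),"w",round(o["grip_width"],4),"j",o["joints"].round(2))
    R=np.c_[HX,HY,[0,0,1]].T@o["ee_rot"];print(R.round(3).tolist());return o,p,g,th
E
python3 - <<'E'
from h import *
state()
for a,b in ((0,1.2),):
  ths=np.linspace(a,b,33);P=np.array([bar(x) for x in ths]);print(np.round(np.diff(P,axis=0)*1000,1).tolist())
E
```

```text
t 4.07 tcpH [-0.1372 -0.0003  0.0882] graspH [-0.1371 -0.0003  0.1072] th 0.014 r 0.2247 F [-6.5  0.3  5.1] w 0.0114 j [-0.21  0.33  1.91 -0.    0.91 -0.12]
[[-0.001, 1.0, -0.004], [1.0, 0.001, 0.0], [0.0, -0.004, -1.0]]
[[0.3, 8.4], [0.6, 8.4], [0.9, 8.4], [1.3, 8.3], [1.6, 8.3], [1.9, 8.2], [2.2, 8.2], [2.5, 8.1], [2.8, 8.0], [3.1, 7.9], [3.4, 7.7], [3.7, 7.6], [3.9, 7.5], [4.2, 7.3], [4.5, 7.1], [4.8, 7.0], [5.0, 6.8], [5.3, 6.6], [5.5, 6.4], [5.7, 6.2], [6.0, 6.0], [6.2, 5.7], [6.4, 5.5], [6.6, 5.3], [6.8, 5.0], [7.0, 4.7], [7.2, 4.5], [7.3, 4.2], [7.5, 3.9], [7.6, 3.6], [7.7, 3.4], [7.9, 3.1]]
```

Request:
drive_tool([
  {"ax":0,"ay":0,"az":0,"x":0,"y":-0.002,"z":-0.0084,"grip":0},
  {"ax":0,"ay":0,"az":0,"x":0,"y":0.0006,"z":-0.0084,"grip":0},
  {"ax":0,"ay":0,"az":0,"x":0,"y":0.0009,"z":-0.0084,"grip":0},
  {"ax":0,"ay":0,"az":0,"x":0,"y":0.0013,"z":-0.0083,"grip":0},
  {"ax":0,"ay":0,"az":0,"x":0,"y":0.0016,"z":-0.0083,"grip":0},
  {"ax":0,"ay":0,"az":0,"x":0,"y":0.0019,"z":-0.0082,"grip":0},
  {"ax":0,"ay":0,"az":0,"x":0,"y":0.0022,"z":-0.0082,"grip":0},
  {"ax":0,"ay":0,"az":0,"x":0,"y":0.0025,"z":-0.0081,"grip":0},
])

```text
clock: 4.73
ee_pos: [0.503, -0.0958, 0.1549]
ee_rot: [[0.091, 0.996, -0.001], [0.996, -0.091, 0.0], [-0.0, -0.001, -1.0]]
ft_force: [2.7, -1.4, -7.0]
grip_width: 0.0114
gripper_force: 30.0
```

```bash
python3 -c "
from h import *
state()"
```

```text
t 4.73 tcpH [-0.1264 -0.0004  0.1549] graspH [-0.1264 -0.0004  0.1739] th 0.315 r 0.2263 F [ 2.7 -1.4 -7. ] w 0.0114 j [-0.21  0.27  1.8  -0.    1.08 -0.12]
[[-0.001, 1.0, -0.001], [1.0, 0.001, -0.0], [-0.0, -0.001, -1.0]]
```

Request:
drive_tool([
  {"ax":0,"ay":0,"az":0,"x":0,"y":0.0028,"z":-0.008,"grip":0},
  {"ax":0,"ay":0,"az":0,"x":0,"y":0.0031,"z":-0.0079,"grip":0},
  {"ax":0,"ay":0,"az":0,"x":0,"y":0.0034,"z":-0.0077,"grip":0},
  {"ax":0,"ay":0,"az":0,"x":0,"y":0.0037,"z":-0.0076,"grip":0},
  {"ax":0,"ay":0,"az":0,"x":0,"y":0.0039,"z":-0.0075,"grip":0},
  {"ax":0,"ay":0,"az":0,"x":0,"y":0.0042,"z":-0.0073,"grip":0},
  {"ax":0,"ay":0,"az":0,"x":0,"y":0.0045,"z":-0.0071,"grip":0},
  {"ax":0,"ay":0,"az":0,"x":0,"y":0.0048,"z":-0.007,"grip":0},
])

```text
clock: 5.4
ee_pos: [0.5315, -0.0984, 0.2149]
ee_rot: [[0.091, 0.996, -0.005], [0.996, -0.091, 0.0], [-0.0, -0.005, -1.0]]
ft_force: [-7.0, -0.7, -1.7]
grip_width: 0.0113
gripper_force: 30.0
```

Request:
drive_tool([
  {"ax":0,"ay":0,"az":0,"x":0,"y":0.005,"z":-0.0068,"grip":0},
  {"ax":0,"ay":0,"az":0,"x":0,"y":0.0053,"z":-0.0066,"grip":0},
  {"ax":0,"ay":0,"az":0,"x":0,"y":0.0055,"z":-0.0064,"grip":0},
  {"ax":0,"ay":0,"az":0,"x":0,"y":0.0057,"z":-0.0062,"grip":0},
  {"ax":0,"ay":0,"az":0,"x":0,"y":0.006,"z":-0.006,"grip":0},
  {"ax":0,"ay":0,"az":0,"x":0,"y":0.0062,"z":-0.0057,"grip":0},
  {"ax":0,"ay":0,"az":0,"x":0,"y":0.0064,"z":-0.0055,"grip":0},
  {"ax":0,"ay":0,"az":0,"x":0,"y":0.0066,"z":-0.0053,"grip":0},
])

```text
clock: 6.07
ee_pos: [0.5766, -0.1027, 0.2651]
ee_rot: [[0.091, 0.996, -0.007], [0.996, -0.091, 0.0], [-0.0, -0.007, -1.0]]
ft_force: [-12.8, 0.6, 7.4]
grip_width: 0.0115
gripper_force: 30.0
```

```bash
python3 -c "
from h import *
state()"
```

```text
t 6.07 tcpH [-0.0525 -0.0005  0.2651] graspH [-0.0523 -0.0005  0.2841] th 0.904 r 0.2312 F [-12.8   0.6   7.4] w 0.0115 j [-0.2   0.31  1.44 -0.    1.39 -0.1 ]
[[-0.001, 1.0, -0.007], [1.0, 0.001, -0.0], [-0.0, -0.007, -1.0]]
```

Force is building because the turning bar climbs in the pads. I'll re-seat the grip; the stiff hinge holds the cover meanwhile.

Request:
drive_tool([
  {"ax":0,"ay":0,"az":0,"x":0,"y":0,"z":0,"grip":0.3},
  {"ax":0,"ay":0,"az":0,"x":0,"y":0,"z":0,"grip":0.3},
  {"ax":0,"ay":0,"az":0,"x":0,"y":-0.001,"z":0.004,"grip":0.3},
  {"ax":0,"ay":0,"az":0,"x":0,"y":0,"z":0,"grip":0.3},
])

```text
clock: 6.4
ee_pos: [0.5793, -0.1025, 0.2588]
ee_rot: [[0.091, 0.996, 0.001], [0.996, -0.091, 0.0], [0.0, 0.001, -1.0]]
ft_force: [-0.5, -0.2, -0.5]
grip_width: 0.0272
gripper_force: 0.0
```

```bash
python3 - <<'E'
from h import *
from cell import capture
state()
c=capture("scene");cv2.imwrite("pics/s2.png",cv2.resize(c["frame"][60:300,100:360],None,fx=2.4,fy=2.4)*2)
E
```

```text
t 6.4 tcpH [-0.0498 -0.      0.2588] graspH [-4.980e-02 -1.000e-04  2.778e-01] th 0.895 r 0.2246 F [-0.5 -0.2 -0.5] w 0.0272 j [-0.19  0.32  1.46  0.    1.37 -0.1 ]
[[-0.001, 1.0, 0.001], [1.0, 0.001, 0.0], [0.0, 0.001, -1.0]]
```

View pics/s2.png

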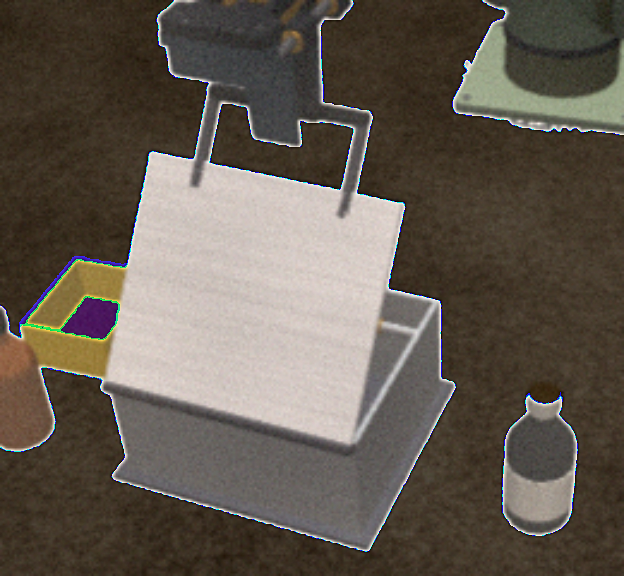

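The cover stands part raised at about 0.88 rad, with the bar between the fingers around (280,115) and the bystanders untouched. I'll close and raise further.

Request:
drive_tool([
  {"ax":0,"ay":0,"az":0,"x":0,"y":-0.0025,"z":0,"grip":0.1},
  {"ax":0,"ay":0,"az":0,"x":0,"y":0,"z":0,"grip":0},
  {"ax":0,"ay":0,"az":0,"x":0,"y":0,"z":0,"grip":0},
  {"ax":0,"ay":0,"az":0,"x":0,"y":0,"z":0,"grip":0},
  {"ax":0,"ay":0,"az":0,"x":0,"y":0.0057,"z":-0.0044,"grip":0},
  {"ax":0,"ay":0,"az":0,"x":0,"y":0.0059,"z":-0.0042,"grip":0},
  {"ax":0,"ay":0,"az":0,"x":0,"y":0.006,"z":-0.004,"grip":0},
  {"ax":0,"ay":0,"az":0,"x":0,"y":0.0062,"z":-0.0038,"grip":0},
])

```text
clock: 7.12
ee_pos: [0.5996, -0.1046, 0.2747]
ee_rot: [[0.091, 0.996, -0.004], [0.996, -0.091, 0.001], [0.0, -0.004, -1.0]]
ft_force: [-0.3, 0.3, -6.7]
grip_width: 0.0117
gripper_force: 30.0
```

```bash
python3 -c "
from h import *
state()"
```

```text
t 7.12 tcpH [-2.940e-02 -2.000e-04  2.747e-01] graspH [-2.930e-02 -2.000e-04  2.937e-01] th 1.01 r 0.2262 F [-0.3  0.3 -6.7] w 0.0117 j [-0.19  0.35  1.37 -0.    1.43 -0.1 ]
[[-0.001, 1.0, -0.004], [1.0, 0.001, 0.0], [0.0, -0.004, -1.0]]
```

Request:
drive_tool([
  {"ax":0,"ay":0,"az":0,"x":0,"y":0.0063,"z":-0.0036,"grip":0},
  {"ax":0,"ay":0,"az":0,"x":0,"y":0.0064,"z":-0.0034,"grip":0},
  {"ax":0,"ay":0,"az":0,"x":0,"y":0.0065,"z":-0.0032,"grip":0},
  {"ax":0,"ay":0,"az":0,"x":0,"y":0.0066,"z":-0.003,"grip":0},
  {"ax":0,"ay":0,"az":0,"x":0,"y":0,"z":0,"grip":0},
])

```text
clock: 7.53
ee_pos: [0.6273, -0.1072, 0.2899]
ee_rot: [[0.091, 0.996, 0.003], [0.996, -0.091, -0.0], [-0.0, 0.003, -1.0]]
ft_force: [-0.7, -0.3, -0.5]
grip_width: 0.011
gripper_force: 30.0
```

```bash
cat >> h.py <<'E'
def thx(x): return np.arccos((.0875-x)/.22504)-.0178
E
python3 -c "
from h import *
o,p,g,t=state();print('thx',thx(g[0]))"
```

```text
t 7.53 tcpH [-0.0016 -0.0003  0.2899] graspH [-1.600e-03 -3.000e-04  3.089e-01] th 1.15 r 0.2271 F [-0.7 -0.3 -0.5] w 0.011 j [-0.19  0.39  1.28  0.    1.48 -0.1 ]
[[-0.001, 1.0, 0.003], [1.0, 0.001, -0.0], [-0.0, 0.003, -1.0]]
thx 1.1458640029779934
```

Request:
drive_tool([
  {"ax":0,"ay":0,"az":0,"x":0,"y":0.0034,"z":-0.0014,"grip":0},
  {"ax":0,"ay":0,"az":0,"x":0,"y":0.0034,"z":-0.0014,"grip":0},
  {"ax":0,"ay":0,"az":0,"x":0,"y":0.0034,"z":-0.0013,"grip":0},
  {"ax":0,"ay":0,"az":0,"x":0,"y":0.002,"z":-0.0007,"grip":0},
  {"ax":0,"ay":0,"az":0,"x":0,"y":0,"z":0,"grip":0},
  {"ax":0,"ay":0,"az":0,"x":0,"y":0,"z":0,"grip":0},
])

```text
clock: 8.03
ee_pos: [0.6379, -0.1082, 0.2944]
ee_rot: [[0.091, 0.996, 0.001], [0.996, -0.091, -0.0], [-0.0, 0.001, -1.0]]
ft_force: [-4.7, 0.4, 2.9]
grip_width: 0.0115
gripper_force: 30.0
```

```bash
python3 - <<'E'
from h import *
from cell import capture
o,p,g,t=state();print('thx',thx(g[0]))
for n in("top","scene"):
  c=capture(n);f=c["frame"].astype(int);m=((f[...,2]>1.8*f[...,1])&(f[...,2]>1.8*f[...,0])&(f[...,2]>40)).astype(np.uint8)
  n_,l,st,ce=cv2.connectedComponentsWithStats(m);print(n,[(s[:5].tolist(),k.round(1).tolist()) for s,k in zip(st[1:],ce[1:]) if s[4]>15])
  for nm,q in(("locked",(-.021,.153)),("straight",(-.0123,.1473)),):
    print(nm,[np.round(proj(c,O+HX*q[0]+HY*y+[0,0,q[1]]),1).tolist() for y in(.01,.08)])
E
```

```text
t 8.03 tcpH [ 0.009  -0.0003  0.2944] graspH [ 9.000e-03 -3.000e-04  3.134e-01] th 1.201 r 0.2274 F [-4.7  0.4  2.9] w 0.0115 j [-0.19  0.4   1.24 -0.    1.5  -0.09]
[[-0.001, 1.0, 0.001], [1.0, 0.001, -0.0], [-0.0, 0.001, -1.0]]
thx 1.196670752458064
top [([301, 195, 33, 10, 231], [317.4, 199.6])]
locked [[333.9, 201.3], [301.3, 197.8]]
straight [[333.9, 197.6], [301.5, 194.1]]
scene [([254, 177, 6, 9, 47], [256.4, 180.6])]
locked [[221.8, 173.1], [257.6, 181.1]]
straight [[220.1, 178.4], [255.8, 186.5]]
```

Knee is locked: its red centroid in the top view is (317.4,199.6) against the predicted (317.6,199.5). Now I'll lower the cover onto the lock.

Request:
drive_tool([
  {"ax":0,"ay":0,"az":0,"x":0,"y":-0.004,"z":0.0015,"grip":0},
  {"ax":0,"ay":0,"az":0,"x":0,"y":-0.004,"z":0.0016,"grip":0},
  {"ax":0,"ay":0,"az":0,"x":0,"y":-0.004,"z":0.0017,"grip":0},
  {"ax":0,"ay":0,"az":0,"x":0,"y":-0.003,"z":0.0013,"grip":0},
  {"ax":0,"ay":0,"az":0,"x":0,"y":-0.0015,"z":0.0007,"grip":0},
  {"ax":0,"ay":0,"az":0,"x":0,"y":0,"z":0,"grip":0},
])

```text
clock: 8.63
ee_pos: [0.6231, -0.1068, 0.288]
ee_rot: [[0.091, 0.996, 0.006], [0.996, -0.091, -0.001], [-0.0, 0.006, -1.0]]
ft_force: [0.4, -1.0, 6.0]
grip_width: 0.0109
gripper_force: 30.0
```

```bash
python3 -c "
from h import *
o,p,g,t=state();print('thx',thx(g[0]))"
```

```text
t 8.63 tcpH [-0.0058 -0.0003  0.288 ] graspH [-5.90e-03 -3.00e-04  3.07e-01] th 1.129 r 0.2271 F [ 0.4 -1.   6. ] w 0.0109 j [-0.19  0.38  1.29  0.    1.46 -0.1 ]
[[-0.001, 1.0, 0.006], [1.0, 0.001, -0.0], [-0.0, 0.006, -1.0]]
thx 1.1250373000487115
```

Request:
drive_tool([
  {"ax":0,"ay":0,"az":0,"x":0,"y":-0.001,"z":0.0006,"grip":0},
  {"ax":0,"ay":0,"az":0,"x":0,"y":-0.001,"z":0.0006,"grip":0},
  {"ax":0,"ay":0,"az":0,"x":0,"y":0,"z":0,"grip":0},
])

```text
clock: 8.88
ee_pos: [0.6221, -0.1067, 0.2875]
ee_rot: [[0.091, 0.996, 0.009], [0.996, -0.091, -0.001], [-0.0, 0.009, -1.0]]
ft_force: [1.3, -1.2, 7.2]
grip_width: 0.0113
gripper_force: 30.0
```

Request:
drive_tool([
  {"ax":0,"ay":0,"az":0,"x":0,"y":-0.001,"z":0.0006,"grip":0},
  {"ax":0,"ay":0,"az":0,"x":0,"y":-0.001,"z":0.0006,"grip":0},
  {"ax":0,"ay":0,"az":0,"x":0,"y":0,"z":0,"grip":0},
])

```text
clock: 9.13
ee_pos: [0.6218, -0.1067, 0.2874]
ee_rot: [[0.091, 0.996, 0.014], [0.996, -0.091, -0.002], [-0.001, 0.014, -1.0]]
ft_force: [5.3, -0.4, 10.0]
grip_width: 0.0115
gripper_force: 30.0
```

```bash
python3 -c "
from h import *
o,p,g,t=state();print('thx',thx(g[0]))"
```

```text
t 9.13 tcpH [-0.0071 -0.0003  0.2874] graspH [-7.400e-03 -3.000e-04  3.064e-01] th 1.122 r 0.2271 F [ 5.3 -0.4 10. ] w 0.0115 j [-0.19  0.37  1.31  0.    1.45 -0.1 ]
[[-0.001, 1.0, 0.014], [1.0, 0.001, -0.001], [-0.001, 0.014, -1.0]]
thx 1.1178317770361537
```

The force is rising and the motion stalled at about 1.119, so the cover rests on the lock. I'll dwell there briefly, then lift to about 1.18.

Request:
drive_tool([
  {"ax":0,"ay":0,"az":0,"x":0,"y":0,"z":0,"grip":0},
  {"ax":0,"ay":0,"az":0,"x":0,"y":0,"z":0,"grip":0},
  {"ax":0,"ay":0,"az":0,"x":0,"y":0,"z":0,"grip":0},
  {"ax":0,"ay":0,"az":0,"x":0,"y":0.004,"z":-0.002,"grip":0},
  {"ax":0,"ay":0,"az":0,"x":0,"y":0.004,"z":-0.0018,"grip":0},
  {"ax":0,"ay":0,"az":0,"x":0,"y":0.004,"z":-0.0016,"grip":0},
  {"ax":0,"ay":0,"az":0,"x":0,"y":0.0035,"z":-0.0014,"grip":0},
  {"ax":0,"ay":0,"az":0,"x":0,"y":0,"z":0,"grip":0},
])

```text
clock: 9.8
ee_pos: [0.6314, -0.1075, 0.2916]
ee_rot: [[0.091, 0.996, -0.004], [0.996, -0.091, 0.0], [-0.0, -0.004, -1.0]]
ft_force: [-5.9, -0.6, 8.0]
grip_width: 0.0114
gripper_force: 30.0
```

```bash
python3 -c "
from h import *
o,p,g,t=state();print('thx',thx(g[0]))"
```

```text
t 9.8 tcpH [ 0.0025 -0.0003  0.2916] graspH [ 2.600e-03 -3.000e-04  3.106e-01] th 1.17 r 0.227 F [-5.9 -0.6  8. ] w 0.0114 j [-0.19  0.4   1.26 -0.    1.49 -0.1 ]
[[-0.001, 1.0, -0.004], [1.0, 0.001, -0.0], [-0.0, -0.004, -1.0]]
thx 1.1661928895199505
```

Request:
drive_tool([
  {"ax":0,"ay":0,"az":0,"x":0,"y":0.002,"z":0,"grip":0},
  {"ax":0,"ay":0,"az":0,"x":0,"y":0.001,"z":0,"grip":0},
  {"ax":0,"ay":0,"az":0,"x":0,"y":0,"z":0,"grip":0},
  {"ax":0,"ay":0,"az":0,"x":0,"y":0,"z":0,"grip":0.3},
  {"ax":0,"ay":0,"az":0,"x":0,"y":0,"z":0,"grip":0.4},
  {"ax":0,"ay":0,"az":0,"x":0,"y":0,"z":0,"grip":0.4},
  {"ax":0,"ay":0,"az":0,"x":0,"y":0,"z":-0.02,"grip":0.4},
  {"ax":0,"ay":0,"az":0,"x":0,"y":0,"z":-0.03,"grip":0.4},
])

```text
clock: 10.47
ee_pos: [0.635, -0.1075, 0.3369]
ee_rot: [[0.091, 0.996, -0.009], [0.996, -0.091, 0.002], [0.001, -0.009, -1.0]]
ft_force: [0.7, 0.6, -0.6]
grip_width: 0.0364
gripper_force: 0.0
```

```bash
cat >> h.py <<'E'
from scipy.optimize import brentq
PIN=np.array([-.0525,.09])
def upin(th): return np.array([.0875,.1])+.12*np.array([-np.cos(th),np.sin(th)])-.01*np.array([np.sin(th),np.cos(th)])
def knee(phi,th0=1.175):
    L2=lambda l:.07**2+l**2+2*.07*l*np.cos(phi)
    d=lambda th:np.sum((upin(th)-PIN)**2)
    th=th0
    if d(th0)>L2(.08): th=brentq(lambda t:d(t)-L2(.08),.3,th0)
    D=np.sqrt(d(th)); l=brentq(lambda l:L2(l)-D*D,.03,.2)
    e=(upin(th)-PIN)/D; b=np.sign(phi)*np.arccos((.07**2+D*D-l*l)/(.14*D)); n=np.array([e[1],-e[0]])
    return PIN+.07*(e*np.cos(b)+n*np.sin(b)),th
E
python3 - <<'E'
from h import *
o,p,g,t=state()
from cell import capture
a=np.deg2rad(40);z=np.array([np.sin(a),-np.cos(a)]);x=np.array([np.cos(a),np.sin(a)])
for phi in(-.3,0,.3,.5,.7,.9,1.0,1.1,1.2):
    k,th=knee(phi);T=k-.008*z;B=bar(th);r=B-T
    print(phi,"knee",k.round(4),"th",round(th,3),"tcp",T.round(4),"bar in tool x,z",round(r@x,3),round(r@z,3),"edge",[round(v,3) for v in ((np.array([.0875,.1])+.175*np.array([-np.cos(th),np.sin(th)])-T)@x,(np.array([.0875,.1])+.175*np.array([-np.cos(th),np.sin(th)])-T)@z)])
for n in("top",):
  c=capture(n);f=c["frame"].astype(int);m=((f[...,2]>1.8*f[...,1])&(f[...,2]>1.8*f[...,0])&(f[...,2]>40)).astype(np.uint8)
  n_,l,st,ce=cv2.connectedComponentsWithStats(m);print(n,[(s[:5].tolist(),k.round(1).tolist()) for s,k in zip(st[1:],ce[1:]) if s[4]>15])
E
```

```text
t 10.47 tcpH [6.100e-03 1.000e-04 3.369e-01] graspH [6.300e-03 1.000e-04 3.559e-01] th 1.246 r 0.2685 F [ 0.7  0.6 -0.6] w 0.0364 j [-0.19  0.4   1.14  0.    1.61 -0.09]
[[-0.001, 1.0, -0.009], [1.0, 0.001, 0.001], [0.001, -0.009, -1.0]]
-0.3 knee [-0.0208  0.1524] th 1.175 tcp [-0.0259  0.1585] bar in tool x,z 0.12 -0.096 edge [np.float64(0.101), np.float64(-0.049)]
0 knee [nan nan] th 1.175 tcp [nan nan] bar in tool x,z nan nan edge [np.float64(nan), np.float64(nan)]
0.3 knee [-0.0032  0.1397] th 1.175 tcp [-0.0083  0.1458] bar in tool x,z 0.115 -0.117 edge [np.float64(0.096), np.float64(-0.07)]
0.5 knee [0.0019 0.134 ] th 1.175 tcp [-0.0032  0.1401] bar in tool x,z 0.114 -0.125 edge [np.float64(0.096), np.float64(-0.078)]
0.7 knee [0.006  0.1285] th 1.145 tcp [0.0008 0.1346] bar in tool x,z 0.108 -0.133 edge [np.float64(0.091), np.float64(-0.086)]
0.9 knee [0.0092 0.1231] th 1.092 tcp [0.004  0.1293] bar in tool x,z 0.098 -0.143 edge [np.float64(0.083), np.float64(-0.095)]
1.0 knee [0.0105 0.1204] th 1.061 tcp [0.0054 0.1266] bar in tool x,z 0.092 -0.147 edge [np.float64(0.079), np.float64(-0.099)]
1.1 knee [0.0118 0.1177] th 1.027 tcp [0.0066 0.1238] bar in tool x,z 0.085 -0.151 edge [np.float64(0.074), np.float64(-0.103)]
1.2 knee [0.0129 0.1149] th 0.991 tcp [0.0078 0.1211] bar in tool x,z 0.078 -0.156 edge [np.float64(0.068), np.float64(-0.106)]
top [([301, 195, 34, 10, 232], [317.4, 199.7])]h.py:35: RuntimeWarning: invalid value encountered in arccos
  e=(upin(th)-PIN)/D; b=np.sign(phi)*np.arccos((.07**2+D*D-l*l)/(.14*D)); n=np.array([e[1],-e[0]])
```

Request:
drive_tool([
  {"ax":0,"ay":0,"az":0,"x":0,"y":0,"z":-0.035,"grip":0.3},
  {"ax":0,"ay":0,"az":0,"x":0.007,"y":-0.034,"z":0,"grip":0.1},
  {"ax":0,"ay":0,"az":0,"x":0.007,"y":-0.034,"z":0,"grip":0},
  {"ax":0,"ay":0,"az":0,"x":0.007,"y":-0.034,"z":0,"grip":0},
  {"ax":0,"ay":0,"az":0,"x":0.007,"y":-0.034,"z":0,"grip":0},
  {"ax":0,"ay":0,"az":0,"x":0.007,"y":-0.034,"z":0,"grip":0},
  {"ax":0,"ay":0,"az":-0.12,"x":0,"y":0,"z":0,"grip":0},
  {"ax":0,"ay":0,"az":-0.12,"x":0,"y":0,"z":0,"grip":0},
])

```text
clock: 11.18
ee_pos: [0.4684, -0.0569, 0.3762]
ee_rot: [[-0.155, 0.988, 0.002], [0.988, 0.155, 0.0], [-0.0, 0.002, -1.0]]
ft_force: [0.6, 0.0, -0.9]
grip_width: 0.0001
gripper_force: 0.0
```

Request:
drive_tool([
  {"ax":0,"ay":0,"az":-0.121,"x":0,"y":0,"z":0,"grip":0},
  {"ax":0,"ay":0,"az":-0.121,"x":0,"y":0,"z":0,"grip":0},
  {"ax":0,"ay":0,"az":-0.121,"x":0,"y":0,"z":0,"grip":0},
  {"ax":0,"ay":0,"az":-0.121,"x":0,"y":0,"z":0,"grip":0},
  {"ax":0,"ay":0,"az":-0.121,"x":0,"y":0,"z":0,"grip":0},
  {"ax":0,"ay":0,"az":-0.121,"x":0,"y":0,"z":0,"grip":0},
  {"ax":0,"ay":0,"az":-0.121,"x":0,"y":0,"z":0,"grip":0},
  {"ax":0,"ay":0,"az":-0.121,"x":0,"y":0,"z":0,"grip":0},
])

```text
clock: 11.85
ee_pos: [0.4703, -0.0574, 0.3752]
ee_rot: [[-0.902, 0.433, -0.0], [0.433, 0.902, 0.001], [0.0, 0.0, -1.0]]
ft_force: [0.7, -0.3, 0.5]
grip_width: 0.0006
gripper_force: 0.0
```

Request:
drive_tool([
  {"ax":0,"ay":0,"az":-0.121,"x":0,"y":0,"z":0,"grip":0},
  {"ax":0,"ay":0,"az":-0.121,"x":0,"y":0,"z":0,"grip":0},
  {"ax":0,"ay":0,"az":-0.121,"x":0,"y":0,"z":0,"grip":0},
  {"ax":0,"ay":0,"az":0,"x":0,"y":0,"z":0,"grip":0},
])

```text
clock: 12.18
ee_pos: [0.4702, -0.0575, 0.3752]
ee_rot: [[-0.996, 0.089, -0.0], [0.089, 0.996, 0.0], [0.0, 0.0, -1.0]]
ft_force: [-0.2, -0.2, 0.4]
grip_width: 0.0001
gripper_force: 0.0
```

Request:
drive_tool([
  {"ax":0,"ay":-0.116,"az":0,"x":0,"y":0,"z":0,"grip":0},
  {"ax":0,"ay":-0.116,"az":0,"x":0,"y":0,"z":0,"grip":0},
  {"ax":0,"ay":-0.116,"az":0,"x":0,"y":0,"z":0,"grip":0},
  {"ax":0,"ay":-0.116,"az":0,"x":0,"y":0,"z":0,"grip":0},
  {"ax":0,"ay":-0.116,"az":0,"x":0,"y":0,"z":0,"grip":0},
  {"ax":0,"ay":-0.116,"az":0,"x":0,"y":0,"z":0,"grip":0},
  {"ax":0,"ay":0,"az":0,"x":0,"y":0,"z":0,"grip":0},
])

```text
clock: 12.77
ee_pos: [0.4637, -0.0565, 0.3693]
ee_rot: [[-0.769, 0.093, 0.632], [0.074, 0.996, -0.057], [-0.635, 0.003, -0.773]]
ft_force: [-0.7, 0.1, -1.5]
grip_width: 0.0003
gripper_force: 0.0
```

```bash
cat >> h.py <<'E'
def togo(o,t,W=None):  # hopper-frame target -> tool-axis shift
    w=O+HX*t[0]+HY*t[1]+np.array([0,0,t[2]]);d=o["ee_rot"].T@(w-o["ee_pos"]);print("to",np.round(t,4),"tool shift",d.round(4))
E
python3 - <<'E'
from h import *
o,p,g,t=state()
a=.698;z=np.array([np.sin(a),-np.cos(a)])
k,_=knee(-.3)
q=k-.048*z; togo(o,[q[0],.035,q[1]])
from cell import capture
c=capture("scene");cv2.imwrite("pics/s3.png",cv2.resize(c["frame"][40:280,100:360],None,fx=2.4,fy=2.4))
E
```

```text
t 12.77 tcpH [-0.1692  0.0352  0.3693] graspH [-0.1812  0.0351  0.3839] th 0.795 r 0.391 F [-0.7  0.1 -1.5] w 0.0003 j [-0.19 -0.27  1.98  0.1   0.75 -1.72]
[[-0.773, 0.001, 0.635], [0.003, 1.0, 0.002], [-0.635, 0.003, -0.773]]
to [-0.0516  0.035   0.1892] tool shift [ 0.0234 -0.0006  0.2138]
```

View pics/s3.png

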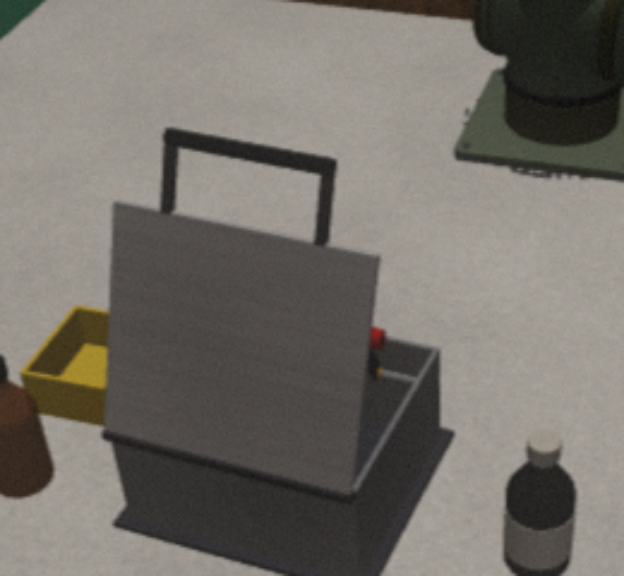

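The cover holds itself off the lock, and the red knee end shows at (377,338) just above the rim. I'll approach it now.

Request:
drive_tool([
  {"ax":0,"ay":0,"az":0,"x":0.0033,"y":0,"z":0.0305,"grip":0},
  {"ax":0,"ay":0,"az":0,"x":0.0033,"y":0,"z":0.0305,"grip":0},
  {"ax":0,"ay":0,"az":0,"x":0.0033,"y":0,"z":0.0305,"grip":0},
  {"ax":0,"ay":0,"az":0,"x":0.0033,"y":0,"z":0.0305,"grip":0},
  {"ax":0,"ay":0,"az":0,"x":0.0033,"y":0,"z":0.0305,"grip":0},
  {"ax":0,"ay":0,"az":0,"x":0.0033,"y":0,"z":0.0305,"grip":0},
  {"ax":0,"ay":0,"az":0,"x":0.0033,"y":0,"z":0.0305,"grip":0},
  {"ax":0,"ay":0,"az":0,"x":0,"y":0,"z":0,"grip":0},
])

```text
clock: 13.48
ee_pos: [0.5912, -0.0682, 0.1918]
ee_rot: [[-0.77, 0.091, 0.631], [0.072, 0.996, -0.056], [-0.634, 0.002, -0.774]]
ft_force: [0.3, -0.7, 0.0]
grip_width: 0.0006
gripper_force: 0.0
```

```bash
cat > press.py <<'E'
from h import *
o,p,g,t=state();z=np.array([np.sin(.698),-np.cos(.698)])
for phi in(-.3,-.15,.3,.5,.7,.9,1.0,1.1,1.15):
    if phi==-.15: k=PIN+.07*np.array([np.cos(1.0),np.sin(1.0)])
    else: k,_=knee(phi)
    q=k-.008*z;print(phi,end=" ");togo(o,[q[0],.035,q[1]])
E
python3 press.py; python3 - <<'E'
from h import *
from cell import capture
c=capture("top");cv2.imwrite("pics/t4.png",cv2.resize(c["frame"][140:290,240:420],None,fx=4,fy=4,interpolation=cv2.INTER_CUBIC))
E
```

```text
t 13.48 tcpH [-0.0411  0.0352  0.1918] graspH [-0.0532  0.0351  0.2065] th 0.63 r 0.1764 F [ 0.3 -0.7  0. ] w 0.0006 j [-0.16  0.12  2.12  0.2   0.23 -1.82]
[[-0.774, -0.001, 0.634], [0.001, 1.0, 0.002], [-0.634, 0.002, -0.774]]
-0.3 to [-0.0259  0.035   0.1585] tool shift [ 0.0093 -0.0003  0.0353]
-0.15 to [-0.0198  0.035   0.155 ] tool shift [ 0.0068 -0.0003  0.0419]
0.3 to [-0.0083  0.035   0.1458] tool shift [ 0.0038 -0.0003  0.0564]
0.5 to [-0.0032  0.035   0.1401] tool shift [ 0.0034 -0.0003  0.064 ]
0.7 to [0.0008 0.035  0.1346] tool shift [ 0.0038 -0.0003  0.0708]
0.9 to [0.004  0.035  0.1293] tool shift [ 0.0047 -0.0003  0.077 ]
1.0 to [0.0054 0.035  0.1266] tool shift [ 0.0053 -0.0004  0.0799]
1.1 to [0.0066 0.035  0.1238] tool shift [ 0.0061 -0.0004  0.0828]
1.15 to [0.0072 0.035  0.1225] tool shift [ 0.0065 -0.0004  0.0843]
```

View pics/t4.png

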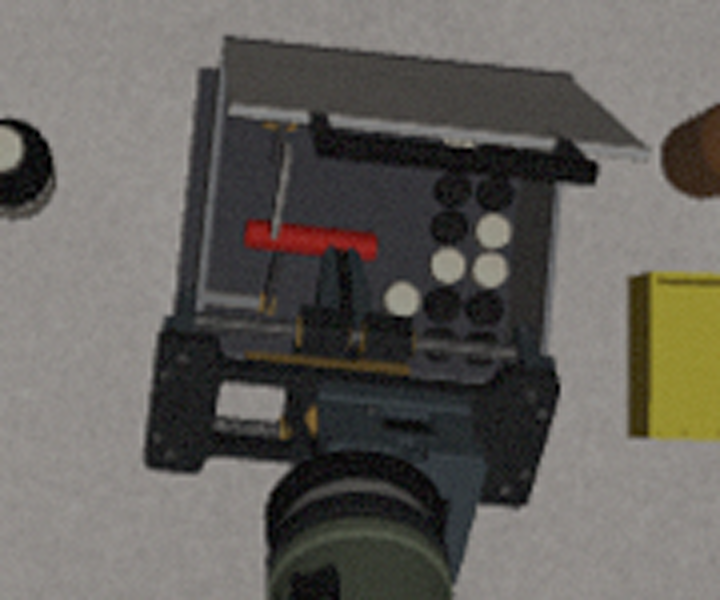

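The top view shows the fingertips just short of the red bar (crop (310,240)) and centred on it well enough, with the body clear of the rim. j5 is nearing its limit, so I'll predict it for the end of the press.

```bash
python3 - <<'E'
from h import *
from scipy.optimize import fsolve
D=[(.5745,.2132,.3203,1.5656,0),(.5013,.0882,.33,1.91,0),(.512,.1549,.27,1.80,0),(.5857,.2651,.31,1.44,0),(.6365,.2899,.39,1.28,0),(.647,.2944,.40,1.24,0),(.644,.3369,.40,1.14,0),(.467,.3693,-.27,1.98,.687),(.595,.1918,.12,2.12,.687)]
A=[];b=[]
for r,z,j2,j3,t in D:
    A+=[[np.sin(j2),np.sin(j2+j3),np.sin(t),1,0],[np.cos(j2),np.cos(j2+j3),-np.cos(t),0,1]];b+=[r,z]
x,res,rk,_=np.linalg.lstsq(np.array(A),np.array(b),rcond=None);print(x.round(3),rk,res,np.abs(np.array(A)@x-b).max())
a,bb,L,r0,h=x
for t in(.687,.6,.55):
  for q in((-.0259,.1585),(-.0032,.1401),(.0066,.1238)):
    w=O+HX*q[0]+HY*.035;r=np.hypot(*w[:2]);
    s=fsolve(lambda j:[a*np.sin(j[0])+bb*np.sin(j.sum())+L*np.sin(t)+r0-r,a*np.cos(j[0])+bb*np.cos(j.sum())-L*np.cos(t)+h-q[1]],[.15,2.2]);print(t,q,s.round(3),"j5",round(np.pi-t-s.sum(),3))
E
```

```text
[ 0.584  0.413  0.33  -0.001  0.118] 5 [0.00044589] 0.01098166192803629
0.687 (-0.0259, 0.1585) [0.17  2.147] j5 0.137
0.687 (-0.0032, 0.1401) [0.229 2.127] j5 0.099
0.687 (0.0066, 0.1238) [0.266 2.128] j5 0.06
0.6 (-0.0259, 0.1585) [0.182 2.076] j5 0.284
0.6 (-0.0032, 0.1401) [0.239 2.056] j5 0.247
0.6 (0.0066, 0.1238) [0.274 2.057] j5 0.211
0.55 (-0.0259, 0.1585) [0.192 2.035] j5 0.365
0.55 (-0.0032, 0.1401) [0.248 2.014] j5 0.33
0.55 (0.0066, 0.1238) [0.282 2.015] j5 0.295
```

Request:
drive_tool([
  {"ax":0,"ay":0.045,"az":0,"x":0,"y":0,"z":0,"grip":0},
  {"ax":0,"ay":0.045,"az":0,"x":0,"y":0,"z":0,"grip":0},
  {"ax":0,"ay":0,"az":0,"x":0,"y":0,"z":0,"grip":0},
])

```text
clock: 13.78
ee_pos: [0.5926, -0.069, 0.2016]
ee_rot: [[-0.815, 0.091, 0.572], [0.074, 0.996, -0.053], [-0.575, -0.0, -0.818]]
ft_force: [0.2, -0.4, 0.1]
grip_width: 0.0006
gripper_force: 0.0
```

```bash
sed -i 's/\.698/.6/g' press.py; python3 press.py
```

```text
t 13.78 tcpH [-0.0397  0.0346  0.2016] graspH [-0.0506  0.0346  0.2171] th 0.686 r 0.1811 F [ 0.2 -0.4  0.1] w 0.0006 j [-0.16  0.12  2.04  0.1   0.38 -1.72]
[[-0.818, -0.001, 0.575], [-0.001, 1.0, 0.0], [-0.575, -0.0, -0.818]]
-0.3 to [-0.0253  0.035   0.159 ] tool shift [0.0127 0.0004 0.0431]
-0.15 to [-0.0192  0.035   0.1555] tool shift [0.0097 0.0004 0.0495]
0.3 to [-0.0077  0.035   0.1463] tool shift [0.0056 0.0004 0.0637]
0.5 to [-0.0026  0.035   0.1406] tool shift [0.0047 0.0004 0.0712]
0.7 to [0.0015 0.035  0.1351] tool shift [0.0045 0.0004 0.0781]
0.9 to [0.0046 0.035  0.1297] tool shift [0.005  0.0004 0.0843]
1.0 to [0.006 0.035 0.127] tool shift [0.0054 0.0004 0.0873]
1.1 to [0.0073 0.035  0.1243] tool shift [0.006  0.0004 0.0902]
1.15 to [0.0078 0.035  0.1229] tool shift [0.0063 0.0004 0.0917]
```

Request:
drive_tool([
  {"ax":0,"ay":0,"az":0,"x":0.0065,"y":0,"z":0.019,"grip":0},
  {"ax":0,"ay":0,"az":0,"x":0.006,"y":0,"z":0.019,"grip":0},
  {"ax":0,"ay":0,"az":0,"x":0,"y":0,"z":0,"grip":0},
  {"ax":0,"ay":0,"az":0,"x":0,"y":0,"z":0,"grip":0},
])

```text
clock: 14.12
ee_pos: [0.6, -0.0694, 0.1592]
ee_rot: [[-0.818, 0.091, 0.567], [0.075, 0.996, -0.051], [-0.57, 0.0, -0.822]]
ft_force: [-0.8, -0.9, 1.0]
grip_width: 0.0008
gripper_force: 0.0
```

```bash
python3 press.py
```

```text
t 14.12 tcpH [-0.0322  0.0348  0.1592] graspH [-0.043   0.0348  0.1749] th 0.503 r 0.1505 F [-0.8 -0.9  1. ] w 0.0008 j [-0.15  0.19  2.08  0.14  0.27 -1.75]
[[-0.822, -0.001, 0.57], [-0.0, 1.0, 0.001], [-0.57, 0.0, -0.822]]
-0.3 to [-0.0253  0.035   0.159 ] tool shift [-0.0055  0.0001  0.0041]
-0.15 to [-0.0192  0.035   0.1555] tool shift [-0.0086  0.0001  0.0105]
0.3 to [-0.0077  0.035   0.1463] tool shift [-0.0128  0.0001  0.0246]
0.5 to [-0.0026  0.035   0.1406] tool shift [-0.0138  0.0001  0.0322]
0.7 to [0.0015 0.035  0.1351] tool shift [-0.0139  0.0001  0.0391]
0.9 to [0.0046 0.035  0.1297] tool shift [-0.0135  0.0001  0.0453]
1.0 to [0.006 0.035 0.127] tool shift [-0.0131  0.0001  0.0483]
1.1 to [0.0073 0.035  0.1243] tool shift [-0.0126  0.0001  0.0512]
1.15 to [0.0078 0.035  0.1229] tool shift [-0.0122  0.0001  0.0527]
```

Request:
drive_tool([
  {"ax":0,"ay":0,"az":0,"x":-0.0055,"y":0,"z":0.003,"grip":0},
  {"ax":0,"ay":0,"az":0,"x":-0.001,"y":0,"z":0.0025,"grip":0},
  {"ax":0,"ay":0,"az":0,"x":-0.001,"y":0,"z":0.0025,"grip":0},
  {"ax":0,"ay":0,"az":0,"x":-0.001,"y":0,"z":0.0025,"grip":0},
  {"ax":0,"ay":0,"az":0,"x":0,"y":0,"z":0,"grip":0},
])

```text
clock: 14.53
ee_pos: [0.6134, -0.0707, 0.1556]
ee_rot: [[-0.818, 0.091, 0.568], [0.075, 0.996, -0.052], [-0.571, 0.0, -0.821]]
ft_force: [0.0, -1.0, 0.8]
grip_width: 0.0003
gripper_force: 0.3
```

```bash
python3 press.py|grep -v "^0.5\|^0.9"
```

```text
t 14.53 tcpH [-0.0187  0.0348  0.1556] graspH [-0.0296  0.0348  0.1712] th 0.528 r 0.137 F [ 0.  -1.   0.8] w 0.0003 j [-0.15  0.21  2.06  0.13  0.27 -1.75]
[[-0.821, -0.001, 0.571], [-0.001, 1.0, 0.001], [-0.571, 0.0, -0.821]]
-0.3 to [-0.0253  0.035   0.159 ] tool shift [ 0.0034  0.0002 -0.0066]
-0.15 to [-0.0192  0.035   0.1555] tool shift [ 0.0004  0.0002 -0.0002]
0.3 to [-0.0077  0.035   0.1463] tool shift [-0.0038  0.0002  0.014 ]
0.7 to [0.0015 0.035  0.1351] tool shift [-0.0049  0.0002  0.0284]
1.0 to [0.006 0.035 0.127] tool shift [-0.0041  0.0002  0.0376]
1.1 to [0.0073 0.035  0.1243] tool shift [-0.0035  0.0002  0.0405]
1.15 to [0.0078 0.035  0.1229] tool shift [-0.0032  0.0002  0.042 ]
```

Contact is light as expected. I'll press on to φ≈0.7, then check.

Request:
drive_tool([
  {"ax":0,"ay":0,"az":0,"x":-0.001,"y":0,"z":0.0035,"grip":0},
  {"ax":0,"ay":0,"az":0,"x":-0.001,"y":0,"z":0.0035,"grip":0},
  {"ax":0,"ay":0,"az":0,"x":-0.001,"y":0,"z":0.0035,"grip":0},
  {"ax":0,"ay":0,"az":0,"x":-0.001,"y":0,"z":0.0035,"grip":0},
  {"ax":0,"ay":0,"az":0,"x":-0.0005,"y":0,"z":0.0035,"grip":0},
  {"ax":0,"ay":0,"az":0,"x":-0.0003,"y":0,"z":0.0035,"grip":0},
  {"ax":0,"ay":0,"az":0,"x":0,"y":0,"z":0.003,"grip":0},
  {"ax":0,"ay":0,"az":0,"x":0,"y":0,"z":0,"grip":0},
])

```text
clock: 15.2
ee_pos: [0.6302, -0.0721, 0.1372]
ee_rot: [[-0.819, 0.091, 0.566], [0.075, 0.996, -0.051], [-0.569, 0.0, -0.823]]
ft_force: [0.1, -0.2, 1.1]
grip_width: 0.0004
gripper_force: 0.2
```

```bash
cat >> h.py <<'E'
def barth():  # cover angle from the bar seen in top view: dark strip search along predicted points
    from cell import capture
    c=capture("top");g=c["frame"].astype(float).max(2);best=[]
    for th in np.arange(.0,1.23,.01):
        b=bar(th);v=[]
        for y in np.linspace(-.05,.05,21):
            u,w=proj(c,O+HX*b[0]+HY*y+[0,0,b[1]]);v.append(g[int(round(w)),int(round(u))])
        best.append((np.mean(v),round(th,2)))
    print("bar th",[(round(a),t) for a,t in sorted(best)[:8]])
    f=c["frame"].astype(int);m=((f[...,2]>1.8*f[...,1])&(f[...,2]>1.8*f[...,0])&(f[...,2]>40)).astype(np.uint8)
    n_,l,st,ce=cv2.connectedComponentsWithStats(m);print([(s[:5].tolist(),k.round(1).tolist()) for s,k in zip(st[1:],ce[1:]) if s[4]>15])
    return c
E
python3 press.py|grep -v "^0.5\|^0.9"
python3 - <<'E'
from h import *
c=barth()
for ph in(-.3,.3,.5,.7,.9,1.,1.1,1.2):
    k,_=knee(ph);print(ph,[np.round(proj(c,O+HX*k[0]+HY*y+[0,0,k[1]]),1).tolist() for y in(.01,.045,.08)])
E
```

```text
t 15.2 tcpH [-0.0019  0.0349  0.1372] graspH [-0.0127  0.0349  0.1528] th 0.467 r 0.1133 F [ 0.1 -0.2  1.1] w 0.0004 j [-0.15  0.26  2.05  0.15  0.23 -1.76]
[[-0.823, -0.001, 0.569], [-0.001, 1.0, 0.001], [-0.569, 0.0, -0.823]]
-0.3 to [-0.0253  0.035   0.159 ] tool shift [ 0.0068  0.0001 -0.0312]
-0.15 to [-0.0192  0.035   0.1555] tool shift [ 0.0038  0.0001 -0.0249]
0.3 to [-0.0077  0.035   0.1463] tool shift [-0.0004  0.0001 -0.0107]
0.7 to [0.0015 0.035  0.1351] tool shift [-0.0016  0.0001  0.0037]
1.0 to [0.006 0.035 0.127] tool shift [-0.0008  0.0001  0.0129]
1.1 to [0.0073 0.035  0.1243] tool shift [-0.0002  0.0001  0.0159]
1.15 to [0.0078 0.035  0.1229] tool shift [0.0001 0.0001 0.0173]
bar th [(19, np.float64(1.15)), (21, np.float64(1.18)), (23, np.float64(1.16)), (23, np.float64(1.17)), (26, np.float64(0.89)), (28, np.float64(1.19)), (31, np.float64(0.9)), (33, np.float64(0.88))]
[([301, 185, 19, 9, 119], [310.4, 188.8]), ([328, 188, 6, 7, 32], [331.0, 190.6])]
-0.3 [[333.9, 201.2], [317.6, 199.5], [301.3, 197.8]]
0.3 [[333.7, 193.8], [317.7, 192.0], [301.7, 190.3]]
0.5 [[333.6, 191.7], [317.6, 190.0], [301.7, 188.3]]
0.7 [[333.4, 190.2], [317.5, 188.5], [301.7, 186.9]]
0.9 [[333.1, 189.1], [317.4, 187.4], [301.7, 185.8]]
1.0 [[333.0, 188.7], [317.3, 187.0], [301.6, 185.3]]
1.1 [[332.9, 188.3], [317.2, 186.6], [301.6, 184.9]]
1.2 [[332.7, 187.9], [317.2, 186.3], [301.6, 184.6]]
```

Request:
drive_tool([
  {"ax":0,"ay":0,"az":0,"x":-0.0008,"y":0,"z":0.0025,"grip":0},
  {"ax":0,"ay":0,"az":0,"x":-0.0008,"y":0,"z":0.0025,"grip":0},
  {"ax":0,"ay":0,"az":0,"x":0,"y":0,"z":0.0025,"grip":0},
  {"ax":0,"ay":0,"az":0,"x":0,"y":0,"z":0.0025,"grip":0},
  {"ax":0,"ay":0,"az":0,"x":0.0005,"y":0,"z":0.0025,"grip":0},
  {"ax":0,"ay":0,"az":0,"x":0,"y":0,"z":0,"grip":0},
])

```text
clock: 15.75
ee_pos: [0.6362, -0.0726, 0.1267]
ee_rot: [[-0.821, 0.09, 0.563], [0.075, 0.996, -0.051], [-0.565, 0.001, -0.825]]
ft_force: [-6.0, 0.9, 1.8]
grip_width: 0.0001
gripper_force: 2.2
```

```bash
python3 press.py|grep -v "^0.5\|^-"; python3 -c "
from h import *
barth()"
```

```text
t 15.75 tcpH [0.0041 0.035  0.1267] graspH [-0.0066  0.035   0.1423] th 0.405 r 0.1032 F [-6.   0.9  1.8] w 0.0001 j [-0.15  0.28  2.05  0.16  0.21 -1.77]
[[-0.825, -0.001, 0.565], [-0.001, 1.0, 0.001], [-0.565, 0.001, -0.825]]
0.3 to [-0.0077  0.035   0.1463] tool shift [-0.0014  0.     -0.0228]
0.7 to [0.0015 0.035  0.1351] tool shift [-0.0026  0.     -0.0084]
0.9 to [0.0046 0.035  0.1297] tool shift [-0.0022  0.     -0.0022]
1.0 to [0.006 0.035 0.127] tool shift [-0.0018  0.      0.0008]
1.1 to [0.0073 0.035  0.1243] tool shift [-0.0013  0.      0.0037]
1.15 to [0.0078 0.035  0.1229] tool shift [-0.001   0.      0.0052]
bar th [(19, np.float64(1.09)), (21, np.float64(1.05)), (22, np.float64(1.06)), (23, np.float64(1.08)), (25, np.float64(0.92)), (25, np.float64(1.07)), (32, np.float64(0.75)), (34, np.float64(0.76))]
[([301, 183, 17, 8, 97], [309.2, 186.7])]
```

Request:
drive_tool([
  {"ax":0,"ay":0,"az":0,"x":-0.0003,"y":0,"z":0.002,"grip":0},
  {"ax":0,"ay":0,"az":0,"x":0,"y":0,"z":0.0017,"grip":0},
  {"ax":0,"ay":0,"az":0,"x":0,"y":0,"z":0,"grip":0},
  {"ax":0,"ay":0,"az":0,"x":0,"y":0,"z":0,"grip":0},
])

```text
clock: 16.13
ee_pos: [0.6388, -0.0728, 0.1242]
ee_rot: [[-0.821, 0.09, 0.564], [0.075, 0.996, -0.051], [-0.566, 0.001, -0.824]]
ft_force: [-6.3, 1.1, 3.1]
grip_width: 0.0006
gripper_force: 2.7
```

```bash
python3 press.py|grep -v "^0.5\|^-"; python3 -c "
from h import *
barth()"
```

```text
t 16.13 tcpH [0.0067 0.035  0.1242] graspH [-0.0041  0.035   0.1399] th 0.393 r 0.0999 F [-6.3  1.1  3.1] w 0.0006 j [-0.15  0.29  2.04  0.16  0.21 -1.78]
[[-0.824, -0.001, 0.566], [-0.001, 1.0, 0.001], [-0.566, 0.001, -0.824]]
0.3 to [-0.0077  0.035   0.1463] tool shift [-0.0007  0.     -0.0263]
0.7 to [0.0015 0.035  0.1351] tool shift [-0.0019  0.     -0.0119]
0.9 to [0.0046 0.035  0.1297] tool shift [-0.0015 -0.     -0.0057]
1.0 to [0.006 0.035 0.127] tool shift [-0.0011 -0.     -0.0027]
1.1 to [0.0073 0.035  0.1243] tool shift [-0.0005 -0.      0.0003]
1.15 to [0.0078 0.035  0.1229] tool shift [-0.0002 -0.      0.0017]
bar th [(18, np.float64(1.05)), (20, np.float64(1.02)), (23, np.float64(1.04)), (26, np.float64(1.01)), (27, np.float64(1.03)), (28, np.float64(0.93)), (33, np.float64(0.92)), (34, np.float64(0.77))]
[([301, 182, 16, 9, 85], [308.3, 186.1]), ([328, 185, 6, 7, 28], [330.4, 187.7])]
```

Request:
drive_tool([
  {"ax":0,"ay":0,"az":0,"x":0,"y":0,"z":-0.005,"grip":0},
  {"ax":0,"ay":0,"az":0,"x":0,"y":0,"z":-0.015,"grip":0},
  {"ax":0,"ay":0,"az":0,"x":0,"y":0,"z":-0.035,"grip":0},
  {"ax":0,"ay":0,"az":0,"x":0,"y":0,"z":-0.038,"grip":0},
  {"ax":0,"ay":0,"az":0,"x":0,"y":0,"z":-0.038,"grip":0},
  {"ax":0,"ay":0,"az":0,"x":0,"y":0,"z":-0.038,"grip":0},
  {"ax":0,"ay":0,"az":0,"x":0,"y":0,"z":-0.038,"grip":0},
  {"ax":0,"ay":0,"az":0,"x":0,"y":0,"z":-0.038,"grip":0},
])

```text
clock: 16.85
ee_pos: [0.5008, -0.0604, 0.3294]
ee_rot: [[-0.817, 0.091, 0.569], [0.074, 0.996, -0.052], [-0.572, -0.0, -0.82]]
ft_force: [0.9, 0.1, 1.1]
grip_width: 0.0004
gripper_force: 0.0
```

Request:
drive_tool([
  {"ax":0,"ay":0.12,"az":0,"x":0,"y":0,"z":0,"grip":0.2},
  {"ax":0,"ay":0.12,"az":0,"x":0,"y":0,"z":0,"grip":0.4},
  {"ax":0,"ay":0.12,"az":0,"x":0,"y":0,"z":0,"grip":0.4},
  {"ax":0,"ay":0.12,"az":0,"x":0,"y":0,"z":0,"grip":0.4},
  {"ax":0,"ay":0.122,"az":0,"x":0,"y":0,"z":0,"grip":0.4},
  {"ax":0,"ay":0,"az":0,"x":0,"y":0,"z":0,"grip":0.4},
])

```text
clock: 17.35
ee_pos: [0.5063, -0.061, 0.3257]
ee_rot: [[-0.996, 0.091, 0.002], [0.091, 0.996, -0.0], [-0.002, -0.0, -1.0]]
ft_force: [1.0, -0.3, -0.8]
grip_width: 0.0358
gripper_force: 0.0
```

```bash
python3 - <<'E'
from h import *
state()
c=barth();cv2.imwrite("pics/t5.png",cv2.resize(c["frame"][140:290,240:420],None,fx=4,fy=4,interpolation=cv2.INTER_CUBIC))
E
```

```text
t 17.35 tcpH [-0.1264  0.0346  0.3257] graspH [-0.1264  0.0346  0.3447] th 0.835 r 0.325 F [ 1.  -0.3 -0.8] w 0.0358 j [-0.14  0.16  1.5   0.    1.48 -1.62]
[[-1.0, -0.001, 0.002], [-0.001, 1.0, -0.0], [-0.002, -0.0, -1.0]]
bar th [(19, np.float64(1.05)), (23, np.float64(1.02)), (25, np.float64(1.04)), (28, np.float64(1.01)), (28, np.float64(1.03)), (43, np.float64(1.1)), (46, np.float64(1.0)), (46, np.float64(0.87))]
[([301, 184, 16, 9, 93], [308.8, 187.9]), ([320, 186, 14, 6, 57], [326.6, 188.4])]
```

View pics/t5.png

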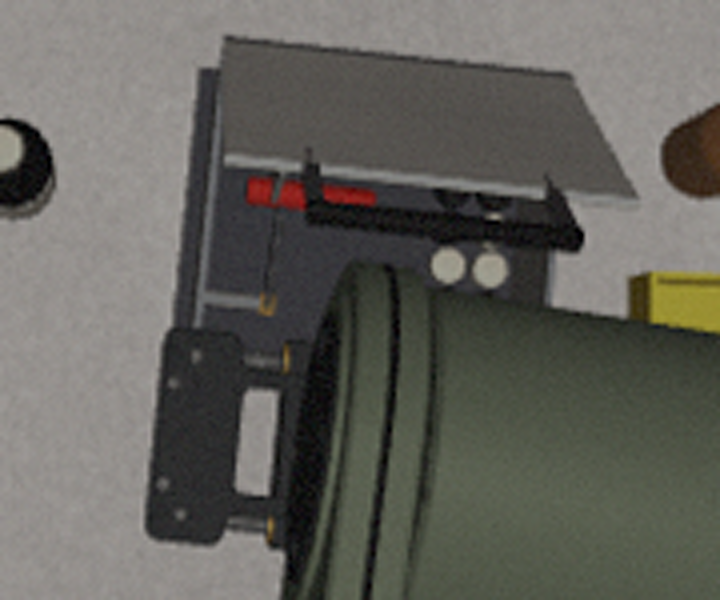

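The top view shows the stay folded with the red bar at crop (310,193) and the cover holding at about 1.03 rad, bar centre near crop (445,225). I'll turn back and re-grasp the bar.

Request:
drive_tool([
  {"ax":0,"ay":0,"az":0.121,"x":0,"y":0,"z":0,"grip":0.45},
  {"ax":0,"ay":0,"az":0.121,"x":0,"y":0,"z":0,"grip":0.45},
  {"ax":0,"ay":0,"az":0.121,"x":0,"y":0,"z":0,"grip":0.45},
  {"ax":0,"ay":0,"az":0.121,"x":0,"y":0,"z":0,"grip":0.45},
  {"ax":0,"ay":0,"az":0.121,"x":0,"y":0,"z":0,"grip":0.45},
  {"ax":0,"ay":0,"az":0.121,"x":0,"y":0,"z":0,"grip":0.45},
  {"ax":0,"ay":0,"az":0.121,"x":0,"y":0,"z":0,"grip":0.45},
  {"ax":0,"ay":0,"az":0.121,"x":0,"y":0,"z":0,"grip":0.45},
])

```text
clock: 18.07
ee_pos: [0.5007, -0.0604, 0.3277]
ee_rot: [[-0.485, 0.875, 0.008], [0.875, 0.485, -0.001], [-0.005, 0.007, -1.0]]
ft_force: [0.0, 0.2, -0.1]
grip_width: 0.0411
gripper_force: 0.0
```

Request:
drive_tool([
  {"ax":0,"ay":0,"az":0.121,"x":0,"y":0,"z":0,"grip":0.45},
  {"ax":0,"ay":0,"az":0.121,"x":0,"y":0,"z":0,"grip":0.45},
  {"ax":0,"ay":0,"az":0.121,"x":0,"y":0,"z":0,"grip":0.45},
  {"ax":0,"ay":0,"az":0.121,"x":0,"y":0,"z":0,"grip":0.45},
  {"ax":0,"ay":0,"az":0.119,"x":0,"y":0,"z":-0.01,"grip":0.45},
  {"ax":0,"ay":0,"az":0,"x":0,"y":0,"z":0,"grip":0.45},
])

```text
clock: 18.57
ee_pos: [0.5013, -0.0605, 0.339]
ee_rot: [[0.093, 0.996, 0.01], [0.996, -0.093, -0.001], [-0.0, 0.01, -1.0]]
ft_force: [1.2, 0.9, 0.7]
grip_width: 0.0411
gripper_force: 0.0
```

Request:
drive_tool([
  {"ax":0,"ay":0,"az":0,"x":-0.0117,"y":0.034,"z":0,"grip":0.45},
  {"ax":0,"ay":0,"az":0,"x":-0.0117,"y":0.034,"z":0,"grip":0.45},
  {"ax":0,"ay":0,"az":0,"x":-0.0117,"y":0.034,"z":0,"grip":0.45},
  {"ax":0,"ay":0,"az":0,"x":0,"y":0,"z":0,"grip":0.45},
  {"ax":0,"ay":0,"az":0,"x":0,"y":0,"z":0,"grip":0.45},
])

```text
clock: 18.98
ee_pos: [0.6004, -0.1052, 0.336]
ee_rot: [[0.089, 0.996, 0.003], [0.996, -0.089, -0.0], [0.0, 0.003, -1.0]]
ft_force: [-0.9, 1.0, 0.8]
grip_width: 0.0411
gripper_force: 0.0
```

```bash
python3 - <<'E'
from h import *
from cell import capture
o,p,g,t=state()
for th in(1.01,1.03,1.05):b=bar(th);togo(o,[b[0],0,b[1]-.019])
c=capture("wrist");
for th in(1.01,1.03,1.05):
  b=bar(th);print(th,[np.round(proj(c,O+HX*b[0]+HY*y+[0,0,b[1]]),1).tolist() for y in(-.0,.05)])
g=c["frame"].astype(int).max(2);print(g[200,230:330].tolist())
E
```

```text
t 18.98 tcpH [-0.0286 -0.0008  0.336 ] graspH [-0.0287 -0.0008  0.355 ] th 1.126 r 0.2802 F [-0.9  1.   0.8] w 0.0411 j [-0.19  0.33  1.25  0.    1.56 -0.1 ]
[[-0.003, 1.0, 0.003], [1.0, 0.003, 0.0], [0.0, 0.003, -1.0]]
to [-0.0288  0.      0.2737] tool shift [ 0.0008 -0.0004  0.0623]
to [-0.0249  0.      0.276 ] tool shift [0.0008 0.0035 0.0601]
to [-0.021   0.      0.2782] tool shift [0.0008 0.0074 0.0579]
1.01 [[279.2, 227.4], [279.4, 150.6]]
1.03 [[285.2, 228.4], [285.7, 150.9]]
1.05 [[291.3, 229.5], [292.2, 151.2]]
[180, 164, 149, 136, 116, 85, 65, 61, 60, 61, 60, 60, 63, 71, 76, 76, 77, 76, 75, 74, 74, 72, 63, 51, 41, 36, 34, 35, 34, 33, 32, 31, 33, 44, 57, 68, 73, 71, 61, 48, 36, 29, 28, 31, 29, 30, 28, 26, 25, 27, 29, 30, 31, 31, 33, 34, 34, 34, 32, 31, 29, 28, 28, 27, 27, 28, 43, 60, 69, 71, 65, 52, 39, 30, 30, 29, 30, 30, 30, 27, 31, 41, 55, 66, 70, 72, 86, 119, 147, 158, 163, 163, 155, 136, 112, 104, 101, 103, 104, 105]
```

Request:
drive_tool([
  {"ax":0,"ay":0,"az":0,"x":0.001,"y":0.0025,"z":0,"grip":0.45},
  {"ax":0,"ay":0,"az":0,"x":0,"y":0,"z":0.02,"grip":0.45},
  {"ax":0,"ay":0,"az":0,"x":0,"y":0,"z":0.02,"grip":0.45},
  {"ax":0,"ay":0,"az":0,"x":0,"y":0,"z":0.018,"grip":0.45},
  {"ax":0,"ay":0,"az":0,"x":0,"y":0,"z":0,"grip":0.2},
  {"ax":0,"ay":0,"az":0,"x":0,"y":0,"z":0,"grip":0},
  {"ax":0,"ay":0,"az":0,"x":0,"y":0,"z":0,"grip":0},
  {"ax":0,"ay":0,"az":0,"x":0,"y":0,"z":0,"grip":0},
])

```text
clock: 19.7
ee_pos: [0.6033, -0.1039, 0.2814]
ee_rot: [[0.09, 0.996, 0.008], [0.996, -0.09, -0.001], [-0.0, 0.008, -1.0]]
ft_force: [-0.4, -0.1, -0.6]
grip_width: 0.0173
gripper_force: 0.0
```

```bash
python3 - <<'E'
from h import *
o,p,g,t=state();a=thx(g[0]);print("thx",a,"bar z",bar(a)[1])
P=np.array([bar(x) for x in np.linspace(a,0,33)]);print(np.round(np.diff(P,axis=0)*1000,1).tolist())
E
```

```text
t 19.7 tcpH [-0.0258  0.0008  0.2814] graspH [-0.0259  0.0008  0.3004] th 1.038 r 0.2303 F [-0.4 -0.1 -0.6] w 0.0173 j [-0.19  0.34  1.36  0.    1.43 -0.1 ]
[[-0.001, 1.0, 0.008], [1.0, 0.001, -0.0], [-0.0, 0.008, -1.0]]
thx 1.024777829251995 bar z 0.29436189401942237
[[-6.2, -3.7], [-6.0, -3.9], [-5.9, -4.1], [-5.8, -4.3], [-5.6, -4.5], [-5.5, -4.7], [-5.3, -4.8], [-5.2, -5.0], [-5.0, -5.2], [-4.9, -5.3], [-4.7, -5.5], [-4.5, -5.6], [-4.3, -5.8], [-4.1, -5.9], [-3.9, -6.0], [-3.7, -6.2], [-3.5, -6.3], [-3.3, -6.4], [-3.1, -6.5], [-2.9, -6.6], [-2.7, -6.7], [-2.5, -6.8], [-2.3, -6.8], [-2.1, -6.9], [-1.8, -7.0], [-1.6, -7.0], [-1.4, -7.1], [-1.2, -7.1], [-0.9, -7.1], [-0.7, -7.2], [-0.5, -7.2], [-0.2, -7.2]]
```

Request:
drive_tool([
  {"ax":0,"ay":0,"az":0,"x":0,"y":0,"z":0.004,"grip":0.2},
  {"ax":0,"ay":0,"az":0,"x":0,"y":0,"z":0,"grip":0},
  {"ax":0,"ay":0,"az":0,"x":0,"y":0,"z":0,"grip":0},
  {"ax":0,"ay":0,"az":0,"x":0,"y":0,"z":0,"grip":0},
  {"ax":0,"ay":0,"az":0,"x":0,"y":0,"z":0,"grip":0},
])

```text
clock: 20.12
ee_pos: [0.6038, -0.104, 0.2754]
ee_rot: [[0.091, 0.996, 0.006], [0.996, -0.091, -0.0], [0.0, 0.006, -1.0]]
ft_force: [4.0, -0.9, -1.4]
grip_width: 0.0114
gripper_force: 30.0
```

```bash
python3 - <<'E'
from h import *
o,p,g,t=state();a=thx(g[0]);print("thx",a,"bar z",bar(a)[1])
E
```

```text
t 20.12 tcpH [-0.0252  0.0007  0.2754] graspH [-0.0254  0.0007  0.2944] th 1.027 r 0.2248 F [ 4.  -0.9 -1.4] w 0.0114 j [-0.19  0.35  1.37  0.    1.42 -0.1 ]
[[-0.001, 1.0, 0.006], [1.0, 0.001, 0.0], [0.0, 0.006, -1.0]]
thx 1.027629576452621 bar z 0.29468455292618534
```

Request:
drive_tool([
  {"ax":0,"ay":0,"az":0,"x":0,"y":-0.0062,"z":0.0037,"grip":0},
  {"ax":0,"ay":0,"az":0,"x":0,"y":-0.006,"z":0.0039,"grip":0},
  {"ax":0,"ay":0,"az":0,"x":0,"y":-0.0059,"z":0.0041,"grip":0},
  {"ax":0,"ay":0,"az":0,"x":0,"y":-0.0058,"z":0.0043,"grip":0},
  {"ax":0,"ay":0,"az":0,"x":0,"y":-0.0056,"z":0.0045,"grip":0},
  {"ax":0,"ay":0,"az":0,"x":0,"y":-0.0055,"z":0.0047,"grip":0},
  {"ax":0,"ay":0,"az":0,"x":0,"y":-0.0053,"z":0.0048,"grip":0},
  {"ax":0,"ay":0,"az":0,"x":0,"y":-0.0052,"z":0.005,"grip":0},
])

```text
clock: 20.78
ee_pos: [0.557, -0.0996, 0.24]
ee_rot: [[0.091, 0.996, 0.004], [0.996, -0.091, 0.0], [0.0, 0.004, -1.0]]
ft_force: [2.3, 0.7, 3.5]
grip_width: 0.011
gripper_force: 30.0
```

```bash
python3 - <<'E'
from h import *
o,p,g,t=state();a=thx(g[0]);print("thx",a,"bar z",bar(a)[1])
E
```

```text
t 20.78 tcpH [-0.0723  0.0008  0.24  ] graspH [-0.0724  0.0008  0.259 ] th 0.765 r 0.2255 F [2.3 0.7 3.5] w 0.011 j [-0.2   0.29  1.54  0.    1.31 -0.11]
[[-0.001, 1.0, 0.004], [1.0, 0.001, 0.0], [0.0, 0.004, -1.0]]
thx 0.7625861383435656 bar z 0.258320782492609
```

Tracking well. On to about 0.25 rad.

Request:
drive_tool([
  {"ax":0,"ay":0,"az":0,"x":0,"y":-0.005,"z":0.0052,"grip":0},
  {"ax":0,"ay":0,"az":0,"x":0,"y":-0.0049,"z":0.0053,"grip":0},
  {"ax":0,"ay":0,"az":0,"x":0,"y":-0.0047,"z":0.0055,"grip":0},
  {"ax":0,"ay":0,"az":0,"x":0,"y":-0.0045,"z":0.0056,"grip":0},
  {"ax":0,"ay":0,"az":0,"x":0,"y":-0.0043,"z":0.0058,"grip":0},
  {"ax":0,"ay":0,"az":0,"x":0,"y":-0.0041,"z":0.0059,"grip":0},
  {"ax":0,"ay":0,"az":0,"x":0,"y":-0.0039,"z":0.006,"grip":0},
  {"ax":0,"ay":0,"az":0,"x":0,"y":-0.0037,"z":0.0062,"grip":0},
])

```text
clock: 21.45
ee_pos: [0.5225, -0.0963, 0.1939]
ee_rot: [[0.091, 0.996, 0.004], [0.996, -0.091, 0.0], [0.001, 0.004, -1.0]]
ft_force: [3.2, 3.4, 2.2]
grip_width: 0.0112
gripper_force: 30.0
```

Request:
drive_tool([
  {"ax":0,"ay":0,"az":0,"x":0,"y":-0.0035,"z":0.0063,"grip":0},
  {"ax":0,"ay":0,"az":0,"x":0,"y":-0.0033,"z":0.0064,"grip":0},
  {"ax":0,"ay":0,"az":0,"x":0,"y":-0.0031,"z":0.0065,"grip":0},
  {"ax":0,"ay":0,"az":0,"x":0,"y":-0.0029,"z":0.0066,"grip":0},
  {"ax":0,"ay":0,"az":0,"x":0,"y":-0.0027,"z":0.0067,"grip":0},
  {"ax":0,"ay":0,"az":0,"x":0,"y":-0.0025,"z":0.0068,"grip":0},
  {"ax":0,"ay":0,"az":0,"x":0,"y":-0.0023,"z":0.0068,"grip":0},
  {"ax":0,"ay":0,"az":0,"x":0,"y":-0.0021,"z":0.0069,"grip":0},
])

```text
clock: 22.12
ee_pos: [0.5006, -0.0944, 0.1407]
ee_rot: [[0.091, 0.996, 0.004], [0.996, -0.091, 0.0], [0.001, 0.004, -1.0]]
ft_force: [3.3, 3.4, 1.6]
grip_width: 0.0114
gripper_force: 30.0
```

```bash
python3 - <<'E'
from h import *
o,p,g,t=state();a=thx(g[0]);print("thx",a,"bar z",bar(a)[1])
E
```

```text
t 22.12 tcpH [-0.1289  0.0008  0.1407] graspH [-0.129   0.0008  0.1597] th 0.251 r 0.2246 F [3.3 3.4 1.6] w 0.0114 j [-0.21  0.28  1.83  0.    1.03 -0.12]
[[-0.001, 1.0, 0.004], [1.0, 0.001, 0.001], [0.001, 0.004, -1.0]]
thx 0.2583924272216184 bar z 0.1613607106043629
```

Request:
drive_tool([
  {"ax":0,"ay":0,"az":0,"x":0,"y":-0.0019,"z":0.007,"grip":0},
  {"ax":0,"ay":0,"az":0,"x":0,"y":-0.0016,"z":0.007,"grip":0},
  {"ax":0,"ay":0,"az":0,"x":0,"y":-0.0014,"z":0.0071,"grip":0},
  {"ax":0,"ay":0,"az":0,"x":0,"y":-0.0012,"z":0.0071,"grip":0},
  {"ax":0,"ay":0,"az":0,"x":0,"y":-0.0009,"z":0.0071,"grip":0},
  {"ax":0,"ay":0,"az":0,"x":0,"y":-0.0007,"z":0.005,"grip":0},
  {"ax":0,"ay":0,"az":0,"x":0,"y":-0.0003,"z":0.003,"grip":0},
  {"ax":0,"ay":0,"az":0,"x":0,"y":0,"z":0.002,"grip":0},
])

```text
clock: 22.78
ee_pos: [0.4929, -0.0938, 0.0954]
ee_rot: [[0.091, 0.996, 0.004], [0.996, -0.091, -0.0], [0.0, 0.004, -1.0]]
ft_force: [3.2, 3.7, 1.4]
grip_width: 0.0111
gripper_force: 30.0
```

Request:
drive_tool([
  {"ax":0,"ay":0,"az":0,"x":0,"y":0,"z":0.002,"grip":0},
  {"ax":0,"ay":0,"az":0,"x":0,"y":0,"z":0.002,"grip":0},
  {"ax":0,"ay":0,"az":0,"x":0,"y":0,"z":0.002,"grip":0},
  {"ax":0,"ay":0,"az":0,"x":0,"y":0,"z":0,"grip":0},
])

```text
clock: 23.12
ee_pos: [0.4926, -0.0938, 0.0893]
ee_rot: [[0.091, 0.996, 0.003], [0.996, -0.091, 0.0], [0.0, 0.003, -1.0]]
ft_force: [2.6, 4.3, -2.0]
grip_width: 0.0113
gripper_force: 30.0
```

```bash
python3 - <<'E'
from h import *
o,p,g,t=state();a=thx(g[0]);print("thx",a,"bar z",bar(a)[1])
E
```

```text
t 23.12 tcpH [-0.137   0.0007  0.0893] graspH [-0.137   0.0007  0.1083] th 0.019 r 0.2247 F [ 2.6  4.3 -2. ] w 0.0113 j [-0.21  0.32  1.91  0.    0.9  -0.12]
[[-0.001, 1.0, 0.003], [1.0, 0.001, 0.0], [0.0, 0.003, -1.0]]
thx 0.04906506867361406 bar z 0.11503039775189616
```

Request:
drive_tool([
  {"ax":0,"ay":0,"az":0,"x":0,"y":0,"z":0.0015,"grip":0},
  {"ax":0,"ay":0,"az":0,"x":0,"y":0,"z":0.0015,"grip":0},
  {"ax":0,"ay":0,"az":0,"x":0,"y":0,"z":0.0015,"grip":0},
  {"ax":0,"ay":0,"az":0,"x":0,"y":0,"z":0,"grip":0},
])

```text
clock: 23.45
ee_pos: [0.4925, -0.0938, 0.085]
ee_rot: [[0.091, 0.996, 0.003], [0.996, -0.091, 0.0], [0.0, 0.003, -1.0]]
ft_force: [2.0, 4.3, 0.1]
grip_width: 0.0112
gripper_force: 30.0
```

Request:
drive_tool([
  {"ax":0,"ay":0,"az":0,"x":0,"y":0,"z":0.0015,"grip":0},
  {"ax":0,"ay":0,"az":0,"x":0,"y":0,"z":0.0015,"grip":0},
  {"ax":0,"ay":0,"az":0,"x":0,"y":0,"z":0,"grip":0},
])

```text
clock: 23.7
ee_pos: [0.4925, -0.0938, 0.0841]
ee_rot: [[0.091, 0.996, 0.003], [0.996, -0.091, -0.0], [0.0, 0.003, -1.0]]
ft_force: [-3.7, 5.7, 14.1]
grip_width: 0.0112
gripper_force: 30.0
```

Request:
drive_tool([
  {"ax":0,"ay":0,"az":0,"x":0,"y":0,"z":0.0015,"grip":0},
  {"ax":0,"ay":0,"az":0,"x":0,"y":0,"z":0.0015,"grip":0},
  {"ax":0,"ay":0,"az":0,"x":0,"y":0,"z":0,"grip":0},
])

```text
clock: 23.95
ee_pos: [0.4925, -0.0939, 0.0836]
ee_rot: [[0.091, 0.996, 0.004], [0.996, -0.091, -0.001], [-0.0, 0.004, -1.0]]
ft_force: [-9.6, 5.8, 33.2]
grip_width: 0.011
gripper_force: 30.0
```

It is shut: position stalled and force climbing. I'll relax, release and retreat straight up.

Request:
drive_tool([
  {"ax":0,"ay":0,"az":0,"x":0,"y":0,"z":-0.002,"grip":0},
  {"ax":0,"ay":0,"az":0,"x":0,"y":0,"z":0,"grip":0.5},
  {"ax":0,"ay":0,"az":0,"x":0,"y":0,"z":0,"grip":0.5},
  {"ax":0,"ay":0,"az":0,"x":0,"y":0,"z":0,"grip":0.5},
  {"ax":0,"ay":0,"az":0,"x":0,"y":0,"z":-0.015,"grip":0.5},
  {"ax":0,"ay":0,"az":0,"x":0,"y":0,"z":-0.03,"grip":0.5},
  {"ax":0,"ay":0,"az":0,"x":0,"y":0,"z":-0.04,"grip":0.5},
  {"ax":0,"ay":0,"az":0,"x":0,"y":0,"z":-0.04,"grip":0.5},
])

```text
clock: 24.62
ee_pos: [0.4912, -0.0943, 0.2065]
ee_rot: [[0.091, 0.996, -0.001], [0.996, -0.091, -0.001], [-0.001, -0.001, -1.0]]
ft_force: [1.1, 0.2, -0.1]
grip_width: 0.046
gripper_force: 0.0
```

Request:
drive_tool([
  {"ax":0,"ay":0,"az":0,"x":0,"y":-0.04,"z":-0.01,"grip":0.5},
  {"ax":0,"ay":0,"az":0,"x":0,"y":-0.04,"z":0,"grip":0.5},
  {"ax":0,"ay":0,"az":0,"x":0,"y":0,"z":0,"grip":0.5},
  {"ax":0,"ay":0,"az":0,"x":0,"y":0,"z":0,"grip":0.5},
])

```text
clock: 24.95
ee_pos: [0.4107, -0.0868, 0.2159]
ee_rot: [[0.091, 0.996, 0.003], [0.996, -0.091, -0.001], [-0.001, 0.003, -1.0]]
ft_force: [0.8, -0.8, 0.5]
grip_width: 0.0457
gripper_force: 0.0
```

```bash
python3 - <<'E'
from h import *
from cell import capture
state()
s0=np.load("pics/scene0.npz")["frame"];c=capture("scene");cv2.imwrite("pics/s6.png",c["frame"])
d=np.abs(c["frame"].astype(int)-s0).max(2)
print("diff>25 hopper region",(d[140:280,80:350]>25).sum(),"noise ref",(d[300:400,80:350]>25).sum())
E
```

```text
t 24.95 tcpH [-2.191e-01  1.000e-04  2.159e-01] graspH [-2.192e-01  1.000e-04  2.349e-01] th 0.397 r 0.335 F [ 0.8 -0.8  0.5] w 0.0457 j [-0.24  0.07  1.88 -0.    1.19 -0.14]
[[-0.001, 1.0, 0.003], [1.0, 0.001, -0.001], [-0.001, 0.003, -1.0]]
diff>25 hopper region 42 noise ref 0
```

View pics/s6.png

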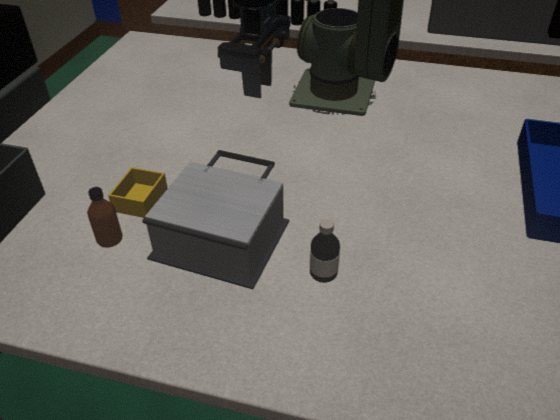

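The picture looks like the start: cover shut, bottles and tub in place. I'll check the 42 differing pixels before handing in.

```bash
python3 - <<'E'
from h import *
from cell import capture
s0=np.load("pics/scene0.npz");c=capture("scene")
a=s0["frame"].astype(int).max(2);b=c["frame"].astype(int).max(2)
d=np.abs(b-a);i=np.argwhere(d[140:280,80:350]>25)+[140,80];print(i.min(0),i.max(0),i.mean(0))
for u in(230,250,): print(a[148:168,u].tolist(),b[148:168,u].tolist())
for th in(0,.02): q=bar(th);print(th,proj(c,O+HX*q[0]+[0,0,q[1]]))
t0=np.load("pics/top0.npz")["frame"].astype(int).max(2);t=capture("top")["frame"].astype(int).max(2)
for u in(320,340):print(t0[250:264,u].tolist(),t[250:264,u].tolist())
E
```

```text
[166 203] [183 263] [175.30769231 236.23076923]
[144, 150, 150, 148, 85, 39, 34, 38, 33, 46, 121, 146, 150, 149, 146, 145, 145, 147, 142, 142] [149, 146, 153, 149, 85, 39, 39, 34, 35, 46, 103, 144, 152, 152, 149, 148, 151, 146, 146, 147]
[150, 148, 150, 148, 150, 146, 147, 147, 102, 56, 40, 37, 35, 38, 81, 138, 146, 147, 144, 149] [153, 151, 150, 151, 149, 150, 149, 147, 102, 55, 41, 38, 35, 40, 85, 142, 153, 141, 146, 145]
0 (np.float64(243.4364186425142), np.float64(158.25509920232662))
0.02 (np.float64(243.2911771709047), np.float64(156.4830771672982))
[129, 131, 104, 15, 25, 17, 14, 63, 108, 127, 122, 121, 118, 120] [140, 138, 110, 6, 18, 22, 22, 65, 116, 132, 128, 128, 121, 127]
[127, 127, 126, 125, 108, 14, 15, 32, 23, 35, 97, 122, 124, 123] [134, 135, 134, 118, 61, 44, 62, 66, 65, 44, 39, 39, 40, 38]
```

```bash
python3 -c "
from cell import ctrl
print(ctrl.job_done())"
```

```text
the job is handed in; nothing more can be done
None
```

The stay check is done and handed in at about 25 s of the 67 s allowed: the stay locked, the cover rested on it and was lifted off, the stay was folded with about 7 N measured at the wrist, and the cover is shut with the bystanders where they were (pressing it shut peaked at about 35 N at the wrist).

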